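# Make a moulder safe and unload its knives

## Task

Make the moulder safe for a knife change: lift the orange safety cover, flip the guarded toggle over to the green side, and close the cover fully again. Then lift the fence slide's black knob out of its notch, move it to the notch beside the green tag and let it drop fully in. Only then draw every knife upward out of the blue rack and stand each in a bay of its own in the wooden caddy, upright and fully down, leaving the two gold cutter heads where they are.

Things in the scene. Friction and masses are not known exactly. Their poses are not given: they have to be found in the camera images.
- cover_hinge (a point): Point on the hinge line of the orange cover, at the middle of its width, 40 mm above the table on the isolator pod, a fixed white block 150 x 100 mm and 40 mm high. Its axes turn with the cover; shut, x points from the toggle toward the hinge (roughly away from the robot), y along the hinge, z up. The cover is an open-bottomed shell 104 mm (x) by 84 mm (y) by 58 mm high that reaches from the hinge toward the robot.
- cover_tab (a point): Centre of the cover's grip tab, a black disc 22 mm in diameter and 14 mm thick, its axis along the hinge line: pinch its two flat sides, across the hinge direction. Shut, it lies 80 mm from the hinge toward the robot and 88 mm above the hinge, 128 mm above the table; the cover's top face is 30 mm below it and 98 mm above the table.
- cover (a joint): Angle of the cover, rad: 0 shut, grows as the robot-side edge is lifted up and over away from the robot, stop at 1.85. Its hinge is stiff (0.14 N m): it stays wherever it is left and must be put back by hand.
- toggle_tip (a point): Centre of the toggle's 14 mm black ball, 34 mm from its pivot. Under the cover until that is open.
- toggle_pivot (a point): Pivot of the toggle, on the pod's top 40 mm above the table, 60 mm from the cover's hinge line toward the robot. x axis as the pod's: toward the hinge, roughly away from the robot; z up.
- toggle (a joint): Angle of the toggle, rad: near 0 it leans 0.5 rad to the robot side (red patch); 1.0 is its stop, leaning 0.5 rad toward the hinge (green patch). Friction 0.05 N m (about 2 N at the ball), it stays where it is left.
- track: Fence slide: fixed grey plate 170 (x) x 90 (y) x 12 mm with a notched steel bar along its x axis, top of the bar 34 mm above the table. Origin at the centre of the underside. Four notches 16 mm wide, 13 mm deep at x = -45, -15, 15 and 45 mm. The knob starts in the one at -45.
- knob_grip (a point): Centre of the black slide knob, 22 mm (x) x 16 mm (y), 50 mm tall; its own axes as the track's: pinch it across y. With the knob seated it lies 66 mm above the table; the knob's top is 23 mm above it. Low orange cheeks of the carriage, 34 mm long, 26 mm across, end 29 mm above the table.
- slide_car (a joint): Position of the carriage along the track's x, m: 0 at the first notch, 0.03, 0.06, 0.09 at the others. Friction about 1 N.
- slide_knob (a joint): Lift of the knob, m: 0 fully down in a notch, stop at 0.03. It must be lifted more than 0.013 to pass between notches, and falls by its own weight (120 g) when over one. Its tooth is 10 mm wide.
- green_tag: Green tag 18 x 20 x 4 mm on the track's plate, 32 mm to the -y side of the bar; its x along the track equals that of the notch it marks (any but the first). Its axes as the track's. Origin under its centre. A yellow and a blue tag mark the other notches.
- rack: Blue knife rack, fixed, 173 (x) x 88 (y) x 33 mm high; origin at the centre of the underside. Four slots 11 mm (x) x 64 mm (y), 28 mm deep, at x = -69, -23, 23, 69 mm.
- caddy: Loose wooden caddy, 0.9 kg, 188 (x) x 98 (y) x 42 mm high; origin at the centre of the underside. Four bays 14 mm (x) x 74 mm (y), 36 mm deep with floor at 6 mm, at x = -75, -25, 25, 75 mm; the top 5 mm of each bay's long sides flare outward at 45 degrees.
- knife1_c (a point): Centre of knife 1: a gold steel plate 8 mm thick (its x) x 60 mm wide (y) x 75 mm tall (z), 0.26 kg, bright edge up. In the rack it stands upright, about 42 mm of it above the rack's top; pinch its 8 mm thickness near the top edge, across x. Two to four of the four knives are present, the others are absent. In the caddy, fully down, the centre is 43 mm above the caddy's underside, and it may lean by 0.2 rad.
- bay1 (a point): Centre of the floor of caddy bay 1, 6 mm above the caddy's underside; axes as the caddy's.
- knife2_c (a point): Centre of knife 2: a gold steel plate 8 mm thick (its x) x 60 mm wide (y) x 75 mm tall (z), 0.26 kg, bright edge up. In the rack it stands upright, about 42 mm of it above the rack's top; pinch its 8 mm thickness near the top edge, across x. Two to four of the four knives are present, the others are absent. In the caddy, fully down, the centre is 43 mm above the caddy's underside, and it may lean by 0.2 rad.
- bay2 (a point): Centre of the floor of caddy bay 2, 6 mm above the caddy's underside; axes as the caddy's.
- knife3_c (a point): Centre of knife 3: a gold steel plate 8 mm thick (its x) x 60 mm wide (y) x 75 mm tall (z), 0.26 kg, bright edge up. In the rack it stands upright, about 42 mm of it above the rack's top; pinch its 8 mm thickness near the top edge, across x. Two to four of the four knives are present, the others are absent. In the caddy, fully down, the centre is 43 mm above the caddy's underside, and it may lean by 0.2 rad.
- bay3 (a point): Centre of the floor of caddy bay 3, 6 mm above the caddy's underside; axes as the caddy's.
- knife4_c (a point): Centre of knife 4: a gold steel plate 8 mm thick (its x) x 60 mm wide (y) x 75 mm tall (z), 0.26 kg, bright edge up. In the rack it stands upright, about 42 mm of it above the rack's top; pinch its 8 mm thickness near the top edge, across x. Two to four of the four knives are present, the others are absent. In the caddy, fully down, the centre is 43 mm above the caddy's underside, and it may lean by 0.2 rad.
- bay4 (a point): Centre of the floor of caddy bay 4, 6 mm above the caddy's underside; axes as the caddy's.
- cutter_a: Gold cutter head, 80 mm in diameter, 56 mm high, loose, beyond the work: leave it alone. Origin under its centre.
- cutter_b: A second such cutter head: leave it alone.

How it is judged:
By the outcome, as a careful person would: the job done as asked, in the order asked, and still so for the second after the job is handed in, with the robot touching nothing.
Of knife1, knife2, knife3, knife4 only 2 to 4 are there at a start; the rules pass over those that are not, and their reading is None.
At some moment in a run one of caddy may be knocked a few centimetres aside while the robot is not near it.
It also fails if it takes over 210 s, if anything falls off the work surface, if the arm or the gripper's body presses on something with over 40 N, if the wrist force passes 120 N, or if a joint passes its speed limit or range.

## Robot

A 7-joint arm with a two-finger parallel gripper is mounted at the origin on the work surface. World frame = base frame: x ahead of the robot, y to its left, z up, the work surface at z = 0. Lengths are in m, angles in rad, forces in N, time in s.
With the tool pointing down it reaches from about 0.4 to 0.85 m from the base axis. Payload 10.4 kg.
Tool frame: the origin (TCP) lies at the very end of the fingers, on their centre line; the grasp point (between the pads) lies 19 mm behind it; z points along the fingers, x is the direction in which the jaws open and shut, and the axes are right-handed (so a half turn about z gives the same grasp; the last joint's range is limited). The gripper opens to 85 mm and grips with 20 to 120 N. Pads are 22 mm wide; open, the fingers measure 114 mm over their backs; the gripper's body (76 mm by 85 mm) begins 54 mm behind the grasp point. The pads swing forward as they close: fully open they stand 13 mm farther back than shut.
Start: joints at [-1.199, 0.332, -0.065, 1.46, 0.022, 1.35, -0.088], TCP at [0.24, 0.577, 0.231] pointing down, gripper open.
Joint ranges: [-2.6, 2.6], [-0.5, 2.12], [-1.47, 1.34], [0.16, 2.42], [-1.27, 4.41], [0.06, 2.06], [-2.6, 2.6]. Speed limits (rad/s): [2.22, 2.22, 2.79, 2.79, 3.14, 3.14, 3.14].

## Interface

Orientations are given as a 3x3 rotation matrix whose columns are the frame's x, y, z axes.
In Python, from plant import env gives the robot as it stands.
- The arm moves only by the shell command python3 -m handwheel 'ROWS' [FORCE]. ROWS is text: rows parted by semicolons, each of 5 numbers parted by spaces: the shift along the tool's x, y, z in cm, then the turn about the tool's z in degrees, then the finger opening in cm, from 0 to 8.54. A call has exactly 8 rows; each row is the pose to reach, as a shift and turn from the pose commanded when the call began, along the tool's axes at that moment; what a row does not reach only later rows make up. A row lasts 1/12 s, in which the tool goes at most 41.7 mm and 7.16 degrees, less where a joint would pass 70% of its speed; a pose out of reach is approached as far as the arm can. A call with a gripper value outside its range is refused whole. The fingers move at their own pace and stop on an object; FORCE is the grip in N (left out, the last holds). Time passes only in rows, so rows that repeat a pose let the fingers close, or fill a call up. It gives the time, the measured TCP pose, the force and the opening at its end, in the units of the state.
- env.get_state(): the state, without advancing time (a new reading comes with each control period).
- env.snapshot(name): name is "scene" or "top"; returns the picture (400x640x3 uint8, blue, green, red); there is no depth.
- env.camera_model(name): a dict with "fovy" (degrees; the focal length in pixels is half the picture's height over the tangent of half this angle, whatever the lens; pixels are square), "cx", "cy" (the principal point, pixels), "k1" (the pictures are not rectified: a ray, as slopes to the right and down, at radius r is drawn at 1 + k1 r^2 times it, then the intrinsics apply), "rvec" (rotation vector, rad) and "tvec" (3), from world to camera coordinates, as OpenCV has them. Camera axes: x right, y down, z forward; pixel columns grow to the right and rows downward; lengths in m; the calibration is good to about 2 mm. A picture is of the moment at which its call begins. camera_model takes no time and is no camera call.
- env.hand_in(): hands the job in, once; it reports no verdict.
The state is a dict: "t": time; "qpos": joint angles; "joint_vel": joint speeds; "joint_torque": joint torques, N m; "ee_pos": TCP position; "tool_rot": TCP orientation; "wrist_force": force on the tool from outside, world axes, zero at the start; "torque": the same for the moment, N m; "finger_gap": opening from 0.0 (shut) to 1.0 (fully open).
Only numpy, scipy, OpenCV 4.12 (cv2) and the standard library are available. Lean on these libraries where they do the work, as an engineer would, in place of code of your own. Each camera call takes 0.05 s, during which the arm holds its last target.

## Working session

There is one attempt and no reset: what is moved stays moved. The work goes in short steps, Python scripts to look and compute and a shell command to move; the robot and the scene stay as the last step left them, time stands still between calls to the robot, and variables do not carry over. Pictures are saved under pics/ and viewed, and the job is handed in when it is done.

```bash
mkdir -p pics; ls
python3 - <<'E'
from plant import env
import cv2
s=env.get_state(); print(s)
for n in("scene","top"):
    cv2.imwrite(f"pics/{n}0.png",env.snapshot(n)); print(n,env.camera_model(n))
E
```

```text
pics
{'t': 0.0, 'qpos': array([-1.19860797,  0.33284747, -0.0647097 ,  1.46092444,  0.02161128,
        1.34988862, -0.08849308]), 'joint_vel': array([-0.00046199,  0.00052839, -0.00094652, -0.00184633, -0.00142717,
        0.00172048,  0.00173473]), 'joint_torque': array([ 6.67428139e-04, -6.25437999e+01,  4.93338949e-02, -3.91608274e+01,
        1.61565235e-02,  9.82838217e-03, -6.04307345e-06]), 'ee_pos': array([0.24024555, 0.57658702, 0.23053925]), 'tool_rot': array([[ 3.84576322e-01,  9.23093083e-01, -4.61257353e-04],
       [ 9.23092181e-01, -3.84576592e-01, -1.29201085e-03],
       [-1.37003506e-03,  7.10937252e-05, -9.99999059e-01]]), 'wrist_force': array([ 0.07900856, -0.08695695, -0.31736992]), 'torque': array([ 0.00925625,  0.0314029 , -0.00687691]), 'finger_gap': 0.9993674651551766}
scene {'fovy': 42.184512338839504, 'cx': 316.5189300682245, 'cy': 193.68175500278858, 'k1': 0.020911814580197557, 'rvec': array([ 0.7815105 ,  2.66150617, -0.94630773]), 'tvec': array([ 0.48465918, -0.1916994 ,  1.6110254 ])}
top {'fovy': 44.55658673178586, 'cx': 310.5353411782903, 'cy': 206.8991465237732, 'k1': -0.05060017783462907, 'rvec': array([ 2.0951986 , -2.15171888,  0.1730017 ]), 'tvec': array([0.02601885, 0.59259835, 1.28052343])}
```

View pics/scene0.png

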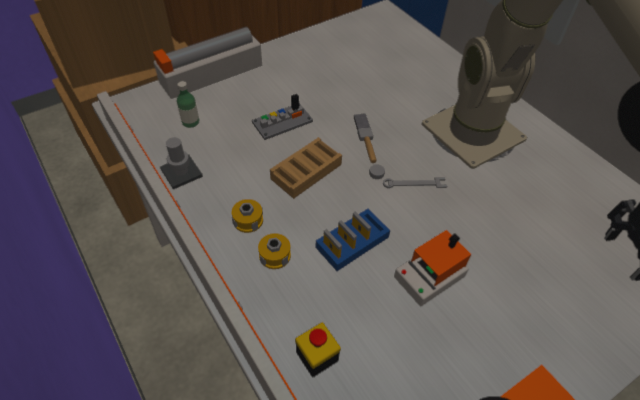

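View pics/top0.png

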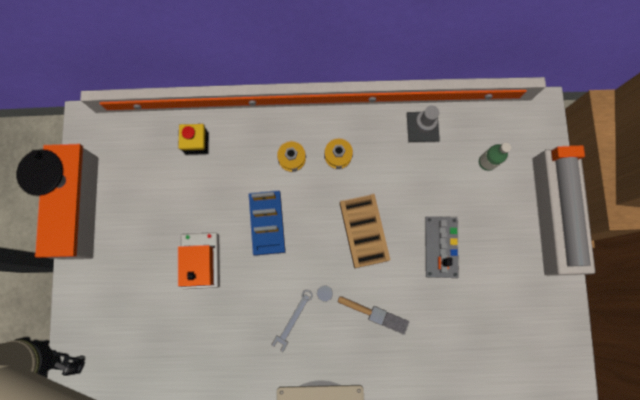

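```bash
cat > h.py <<'E'
import numpy as np, cv2
from plant import env
class Cam:
    def __init__(s,n):
        m=env.camera_model(n); s.f=200/np.tan(np.radians(m['fovy']/2)); s.cx,s.cy,s.k=m['cx'],m['cy'],m['k1']
        s.R=cv2.Rodrigues(np.array(m['rvec']))[0]; s.t=np.array(m['tvec']); s.C=-s.R.T@s.t
        s.K=np.array([[s.f,0,s.cx],[0,s.f,s.cy],[0,0,1]]); s.D=np.array([s.k,0,0,0.])
        s.rv=np.array(m['rvec'])
    def proj(s,P):
        return cv2.projectPoints(np.atleast_2d(np.array(P,float)),s.rv,s.t,s.K,s.D)[0][:,0]
    def ray(s,uv):
        q=cv2.undistortPoints(np.array(uv,float).reshape(-1,1,2),s.K,s.D)[:,0]
        d=np.c_[q,np.ones(len(q))]@s.R; return d
    def plane(s,uv,z):
        d=s.ray(uv); return s.C+d*((z-s.C[2])/d[:,2:3])
S=Cam('scene');T=Cam('top')
def tri(us,ut):
    a=S.ray([us])[0];b=T.ray([ut])[0]
    A=np.c_[a,-b]; l=np.linalg.lstsq(A,T.C-S.C,rcond=None)[0]
    p=S.C+a*l[0];q=T.C+b*l[1]; return (p+q)/2,np.linalg.norm(p-q)
def snap(n,name,box=None,sc=1,grid=0):
    im=env.snapshot(n); cv2.imwrite(f'pics/{name}_raw.png',im)
    crop(im,name,box,sc); return im
def crop(im,name,box,sc):
    if box:
        x0,y0,x1,y1=box; c=cv2.resize(im[y0:y1,x0:x1],None,fx=sc,fy=sc,interpolation=cv2.INTER_CUBIC)
        for x in range((x0+9)//10*10,x1,10): cv2.putText(c,str(x),((x-x0)*sc,8),0,.3,(255,255,255),1); cv2.line(c,((x-x0)*sc,10),((x-x0)*sc,14),(255,255,255),1)
        for y in range((y0+9)//10*10,y1,10): cv2.putText(c,str(y),(0,(y-y0)*sc+4),0,.3,(255,255,255),1)
    else: c=im
    cv2.imwrite(f'pics/{name}.png',c)
def st():
    s=env.get_state(); print('t',round(s['t'],2),'tcp',s['ee_pos'].round(4),'F',s['wrist_force'].round(1),'gap',round(s['finger_gap']*85,1)); return s
def rel(P,yaw=None):
    """shift in tool cm from current TCP to world TCP target P"""
    s=env.get_state(); return (s['tool_rot'].T@(np.array(P)-s['ee_pos'])*100).round(2)
E
python3 - <<'E'
from h import *
t=cv2.imread('pics/top0.png'); s=cv2.imread('pics/scene0.png')
crop(t,'tA',(170,180,300,300),6); crop(t,'tB',(330,180,470,290),5)
crop(s,'sA',(310,200,480,310),4); crop(s,'sB',(240,80,380,200),5)
print(S.C,T.C)
E
```

```text
[1.06501305 0.70477066 1.11179653] [ 0.36006012 -0.00399445  1.36452585]
```

View pics/tA.png

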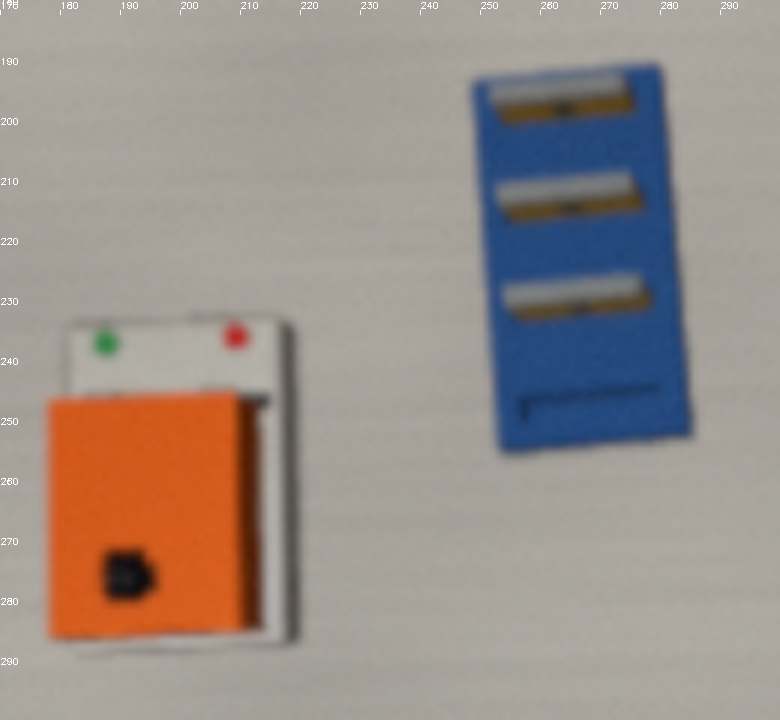

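View pics/tB.png

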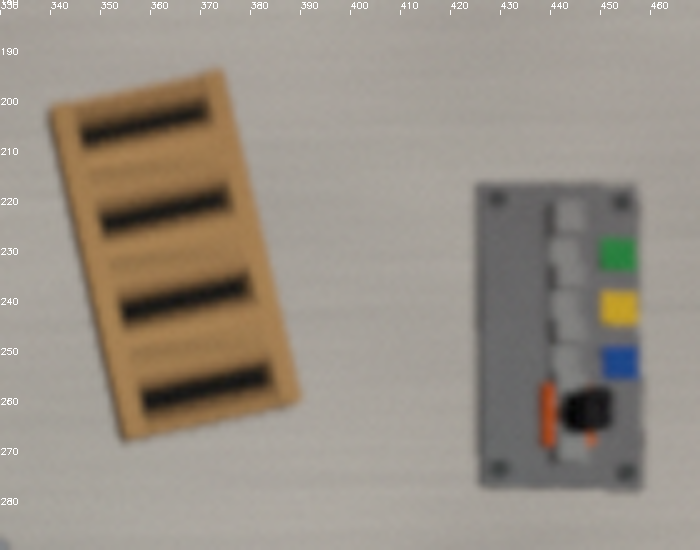

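View pics/sA.png

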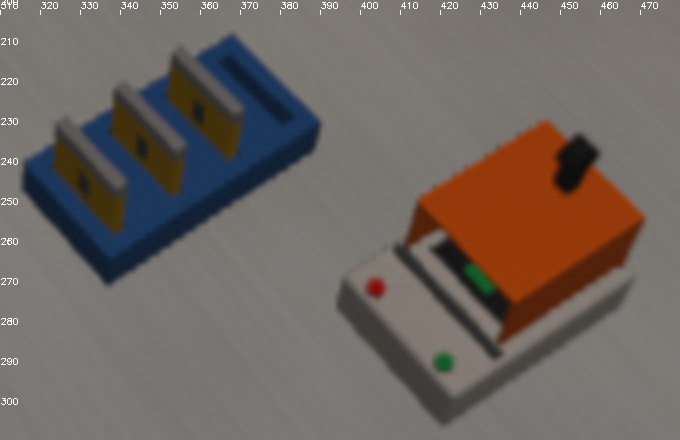

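View pics/sB.png

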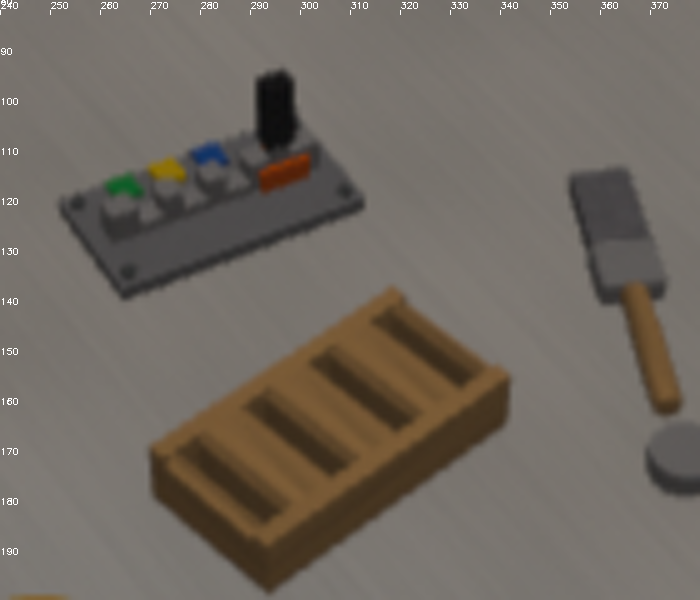

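```bash
cat > meas.py <<'E'
from h import *
def hsvmask(im,lo,hi,box=None):
    h=cv2.cvtColor(im,cv2.COLOR_BGR2HSV); m=cv2.inRange(h,np.array(lo),np.array(hi))
    if box:
        k=np.zeros_like(m); x0,y0,x1,y1=box; k[y0:y1,x0:x1]=255; m&=k
    return m
def big(m):
    c=max(cv2.findContours(m,cv2.RETR_EXTERNAL,cv2.CHAIN_APPROX_NONE)[0],key=cv2.contourArea); return c
def rect_on_plane(c,z,cam=T):
    p=cam.plane(c[:,0].astype(float),z)[:,:2]
    h=cv2.convexHull((p*1000).astype(np.float32))
    return cv2.minAreaRect(h)
E
python3 - <<'E'
from meas import *
t=cv2.imread('pics/top0.png'); s=cv2.imread('pics/scene0.png')
# cover top
hs=cv2.cvtColor(t,cv2.COLOR_BGR2HSV)
print('orange',hs[260,190],'side',hs[260,211],'wood',hs[232,365],'blue',hs[220,262],'black',hs[275,190],'grey',hs[240,430],'bg',hs[300,230])
m=hsvmask(t,(3,150,140),(18,255,255),(170,235,225,295)); print('cover',rect_on_plane(big(m),.098))
m=hsvmask(t,(100,120,40),(125,255,255),(240,185,300,260)); print('rack',rect_on_plane(big(m),.033))
m=hsvmask(t,(8,80,40),(25,255,255),(330,185,400,275)); print('caddy',rect_on_plane(big(m),.042))
for z in(.012,):
  m=hsvmask(t,(0,0,0),(180,90,135),(415,205,470,285)); print('track',rect_on_plane(big(m),z), cv2.boundingRect(m))
for n,b,z in (('green',(445,225,462,240),.016),('yel',(445,235,462,248),.016),('blue',(445,247,462,260),.016)):
  lo,hi={'green':((45,80,40),(85,255,255)),'yel':((18,120,60),(32,255,255)),'blue':((100,120,40),(125,255,255))}[n]
  print(n,rect_on_plane(big(hsvmask(t,lo,hi,b)),z))
# pucks black: 
for cam,im,b in((T,t,(180,265,202,285)),(S,s,(440,230,465,250)),(T,t,(438,250,460,272)),(S,s,(285,90,303,114))):
  m=hsvmask(im,(0,0,0),(180,255,60),b); c=big(m); M=cv2.moments(c); print(M['m10']/M['m00'],M['m01']/M['m00'],cv2.boundingRect(c))
print(tri((294.5,102),(447,261)))
E
```

```text
orange [ 10 221 210] side [  9 230  83] wood [ 17 127 154] blue [107 181 124] black [ 0  9 28] grey [ 30   2 105] bg [ 21  16 164]
cover ((439.4205017089844, 316.80108642578125), (101.82819366455078, 83.38558959960938), 1.092488169670105)
rack ((556.130615234375, 133.50140380859375), (168.90525817871094, 85.18311309814453), 3.7930984497070312)
caddy ((526.4200439453125, -134.3225555419922), (186.92237854003906, 99.0042953491211), 10.56014633178711)
track ((479.0699157714844, -349.58660888671875), (91.5304946899414, 171.69898986816406), 86.3744888305664) (425, 216, 34, 62)
green ((521.7916870117188, -383.87939453125), (17.406675338745117, 14.010337829589844), 88.35227966308594)
yel ((492.4944763183594, -382.9598693847656), (19.730144500732422, 16.69284439086914), 88.33299255371094)
blue ((462.053955078125, -380.83251953125), (13.863133430480957, 16.946983337402344), 85.83503723144531)
190.82716049382714 275.55555555555554 (188, 273, 7, 6)
453.3051643192488 240.24647887323943 (449, 234, 11, 14)
446.8511904761904 261.63392857142856 (442, 258, 10, 8)
294.67479674796743 102.40650406504065 (291, 94, 9, 18)
(array([ 0.43456337, -0.34790898,  0.06377576]), np.float64(0.0013963014196771311))
```

Run:
```python
from h import *
print(tri((453.3,240.2),(190.8,275.6)),T.plane([(190.8,275.6)],.128))
a=np.radians(1.1); c=np.array([.4394,.3168]); ex=np.array([np.cos(a),np.sin(a)])
H=c+.052*ex; tab=H-.08*ex; print('hinge',H,'tab',tab)
print(T.proj([*tab,.128]),S.proj([*tab,.128]))
print('rel',rel([*tab,.20]))
```

```text
(array([0.4117874 , 0.31819608, 0.12265056]), np.float64(0.00033988167822818785)) [[0.41167692 0.31667863 0.128     ]]
hinge [0.49139042 0.31779827] tab [0.41140516 0.31626247]
[[190.96147748 275.70447871]] [[453.28839759 238.21667021]]
rel [-17.45  25.81   3.08]
```

```bash
python3 -m handwheel '-4 6 0 -6 5; -8 12 0 -12 4; -13 19 1.5 -18 4; -17.4 25.8 3 -23.7 4; -17.4 25.8 3 -23.7 4; -17.4 25.8 3 -23.7 4; -17.4 25.8 3 -23.7 4; -17.4 25.8 3 -23.7 4' 40
python3 - <<'E'
from h import *
s=st(); print(s['tool_rot'].round(3)); print(rel([.4115,.3167,.109])); snap('top','t1',(160,220,240,300),7)
E
```

```text
t: 0.77
ee_pos: [0.4141, 0.3119, 0.2005]
tool_rot: [[-0.014, 1.0, 0.0], [1.0, 0.014, -0.002], [-0.002, 0.0, -1.0]]
wrist_force: [-0.1, 1.2, -0.3]
finger_gap: 0.471
t 0.77 tcp [0.4141 0.3119 0.2005] F [-0.1  1.2 -0.3] gap 40.0
[[-0.014  1.     0.   ]
 [ 1.     0.014 -0.002]
 [-0.002  0.    -1.   ]]
[ 0.5  -0.25  9.15]
```

```bash
python3 -m handwheel '0.45 -0.2 0 0 4; 0.45 -0.2 3 0 4; 0.45 -0.2 6 0 4; 0.45 -0.2 8 0 4; 0.45 -0.2 9.1 0 4; 0.45 -0.2 9.1 0 4; 0.45 -0.2 9.1 0 4; 0.45 -0.2 9.1 0 4' 40
python3 - <<'E'
from h import *
s=st(); print(rel([.4115,.3167,.109])); snap('top','t1',(160,220,240,300),7); snap('scene','s1',(400,190,500,290),6)
E
```

```text
t: 1.48
ee_pos: [0.41, 0.3226, 0.1117]
tool_rot: [[-0.019, 1.0, 0.001], [1.0, 0.019, 0.002], [0.002, 0.001, -1.0]]
wrist_force: [0.6, 0.5, 0.1]
finger_gap: 0.465
t 1.48 tcp [0.41   0.3226 0.1117] F [0.6 0.5 0.1] gap 39.5
[-0.59  0.14  0.27]
```

View pics/s1.png

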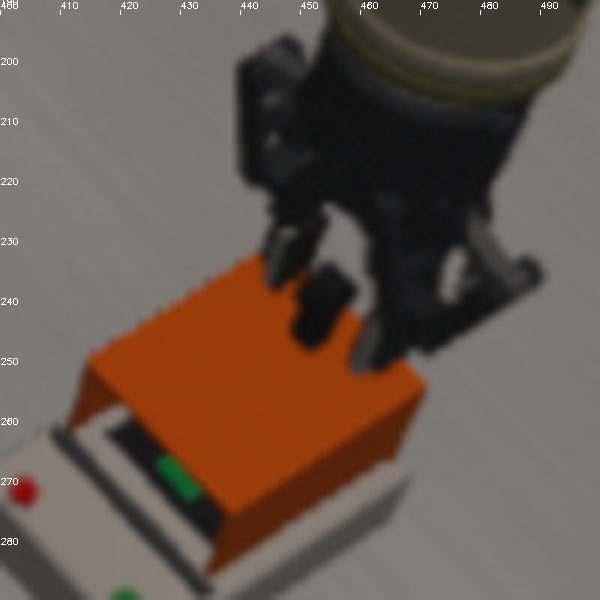

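```bash
python3 -m handwheel '-0.5 0.1 0.2 0 4; -0.5 0.1 0.2 0 4; -0.5 0.1 0.2 0 4; -0.5 0.1 0.2 0 4;-0.5 0.1 0.2 0 4; -0.5 0.1 0.2 0 4; -0.5 0.1 0.2 0 4; -0.5 0.1 0.2 0 4' 40
python3 - <<'E'
from h import *
s=st(); print(rel([.4115,.3167,.109]));
E
```

```text
t: 2.25
ee_pos: [0.4106, 0.3167, 0.1083]
tool_rot: [[-0.019, 1.0, -0.0], [1.0, 0.019, 0.0], [0.0, -0.0, -1.0]]
wrist_force: [-0.6, 0.1, -0.2]
finger_gap: 0.465
t 2.25 tcp [0.4106 0.3167 0.1083] F [-0.6  0.1 -0.2] gap 39.5
[ 0.    0.09 -0.07]
```

```bash
python3 -m handwheel '0 0.1 0 0 2; 0 0.1 0 0 1; 0 0.1 0 0 0.5; 0 0.1 0 0 0.5; 0 0.1 0 0 0.5; 0 0.1 0 0 0.5; 0 0.1 0 0 0.5; 0 0.1 0 0 0.5' 30
python3 - <<'E'
from h import *
st()
r=np.hypot(80,88);a0=np.arctan2(88,80)
for d in range(0,108,6):
    a=a0+np.radians(d); print(d,round((-r*np.cos(a)+80)/10,2),round((r*np.sin(a)-88)/10,2))
E
```

```text
t: 2.92
ee_pos: [0.4119, 0.3189, 0.1087]
tool_rot: [[-0.02, 1.0, 0.002], [1.0, 0.02, 0.004], [0.003, 0.002, -1.0]]
wrist_force: [3.2, 9.6, -3.8]
finger_gap: 0.157
t 2.92 tcp [0.4119 0.3189 0.1087] F [ 3.2  9.6 -3.8] gap 13.3
0 0.0 0.0
6 0.96 0.79
12 2.0 1.47
18 3.11 2.04
24 4.27 2.49
30 5.47 2.82
36 6.7 3.02
42 7.94 3.09
48 9.19 3.03
54 10.42 2.84
60 11.62 2.53
66 12.79 2.09
72 13.9 1.53
78 14.94 0.85
84 15.92 0.08
90 16.8 -0.8
96 17.59 -1.76
102 18.27 -2.8
```

```bash
python3 -m handwheel '0.15 0.5 -0.4 0 0.5; 0.2 0.96 -0.8 0 0.5; 0.2 2 -1.47 0 0.5; 0.2 3.1 -2.04 0 0.5; 0.2 4.3 -2.5 0 0.5; 0.2 5.5 -2.82 0 0.5; 0.2 6.7 -3.02 0 0.5; 0.2 6.7 -3.02 0 0.5' 30
```

```text
t: 3.58
ee_pos: [0.48, 0.3206, 0.139]
tool_rot: [[-0.018, 1.0, 0.0], [1.0, 0.018, 0.002], [0.002, 0.0, -1.0]]
wrist_force: [-1.7, 2.6, 2.4]
finger_gap: 0.158
```

```bash
python3 - <<'E'
from h import *
st(); snap('scene','s2',(380,150,500,300),5)
E
```

```text
t 3.58 tcp [0.48   0.3206 0.139 ] F [-1.7  2.6  2.4] gap 13.4
```

View pics/s2.png

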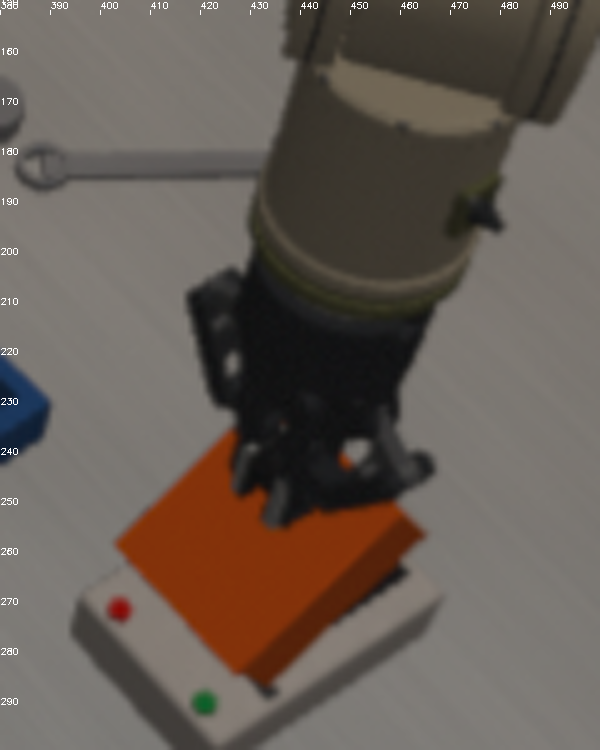

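```bash
python3 -m handwheel '0 1.24 -0.07 0 0.5; 0 2.49 0 0 0.5; 0 3.72 0.18 0 0.5; 0 4.92 0.49 0 0.5; 0 6.09 0.93 0 0.5; 0 7.2 1.49 0 0.5; 0 8.24 2.17 0 0.5; 0 9.2 2.94 0 0.5' 30
```

```text
t: 4.3
ee_pos: [0.5716, 0.3229, 0.1101]
tool_rot: [[-0.02, 1.0, 0.002], [1.0, 0.02, 0.002], [0.002, 0.002, -1.0]]
wrist_force: [-1.8, 4.6, 5.5]
finger_gap: 0.158
```

```bash
python3 - <<'E'
from h import *
st(); snap('scene','s3',(360,150,500,300),5)
E
```

```text
t 4.3 tcp [0.5716 0.3229 0.1101] F [-1.8  4.6  5.5] gap 13.4
```

View pics/s3.png

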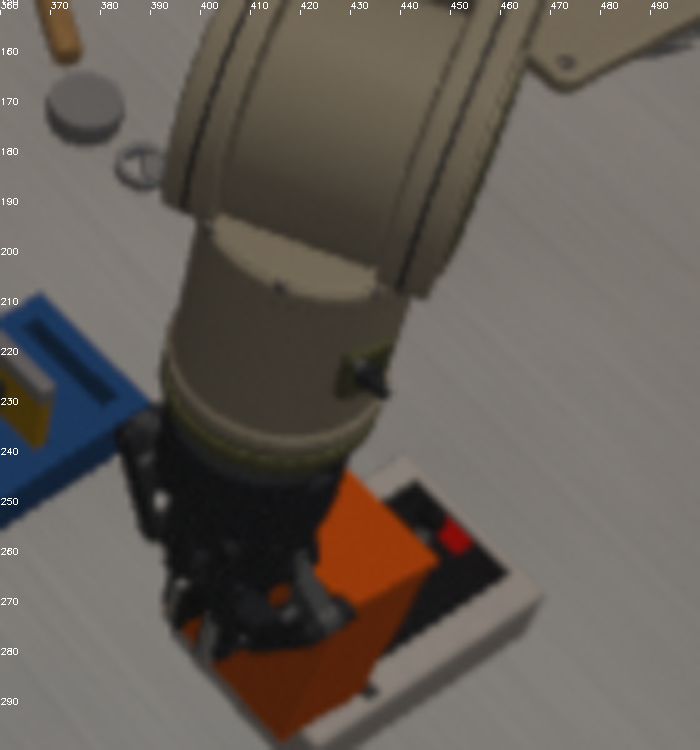

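```bash
python3 -m handwheel '0 0.5 0.45 0 0.5; 0 0.9 0.9 0 0.5; 0 1.3 1.4 0 0.5; 0 1.7 1.85 0 0.5; 0 2.1 2.5 0 0.5; 0 2.1 2.5 0 0.5; 0 2.1 2.5 0 0.5; 0 2.1 2.5 0 0.5' 30
```

```text
t: 5.02
ee_pos: [0.5931, 0.3234, 0.0854]
tool_rot: [[-0.019, 1.0, 0.004], [1.0, 0.019, 0.003], [0.003, 0.004, -1.0]]
wrist_force: [2.3, 6.5, 3.3]
finger_gap: 0.156
```

```bash
python3 -m handwheel '0 0 0 0 2; 0 0 0 0 3.5; 0 0 0 0 3.5; 0 0 -3 0 3.5; 0 0 -6 0 3.5; 0 0 -9 0 3.5; 0 0 -12 0 3.5; 0 0 -12 0 3.5' 30
```

```text
t: 5.68
ee_pos: [0.594, 0.3226, 0.2111]
tool_rot: [[-0.018, 1.0, 0.008], [1.0, 0.018, 0.004], [0.004, 0.008, -1.0]]
wrist_force: [0.2, 0.5, 1.4]
finger_gap: 0.413
```

```bash
python3 - <<'E'
from h import *
st(); snap('scene','s4',(360,200,500,310),5);snap('top','t4',(160,190,250,300),7)
E
```

```text
t 5.68 tcp [0.594  0.3226 0.2111] F [0.2 0.5 1.4] gap 35.1
```

View pics/s4.png

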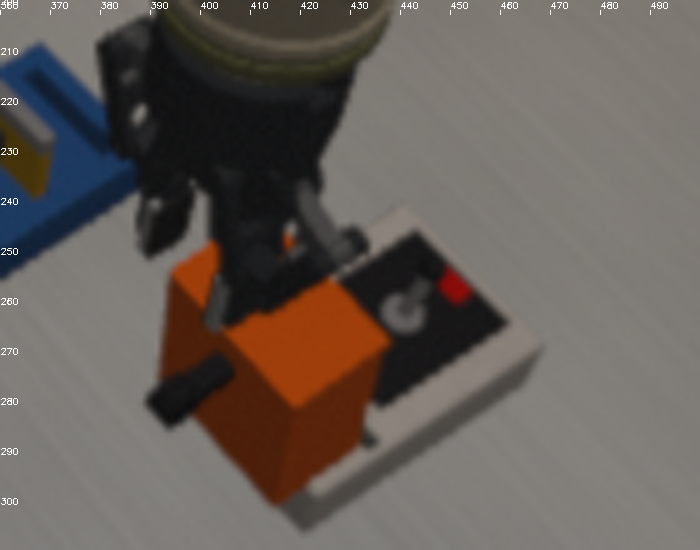

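View pics/t4.png

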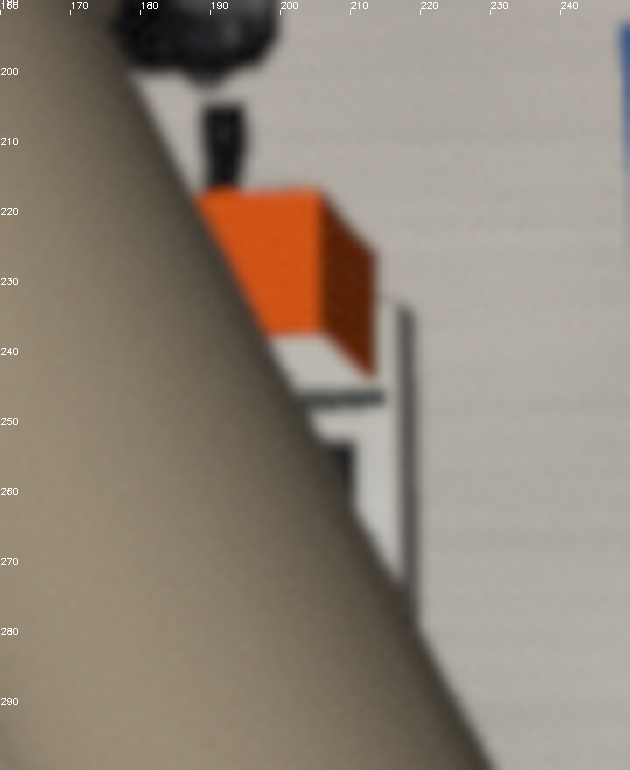

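```bash
python3 - <<'E'
from h import *
ex=np.array([1,.019]); H=np.array([.4915,.319]); P=H-.06*ex; B=P-.0163*ex
print(P,B,S.proj([*P,.04]),S.proj([*B,.0698]))
start=H-.099*ex
print(start,rel([*start,.2]),rel([*start,.062]))
E
```

```text
[0.4315  0.31786] [0.4152    0.3175503] [[439.47727107 263.03117257]] [[447.04895389 253.16485365]]
[0.3925   0.317119] [ -0.1  -19.98   0.5 ] [ -0.11 -20.01  14.3 ]
```

```bash
python3 -m handwheel '-0.4 -4 0 0 2; -0.5 -8 0 0 1; -0.5 -12 0 0 0; -0.5 -16 0 0 0; -0.5 -19.9 0 0 0; -0.5 -19.9 0 0 0; -0.5 -19.9 0 0 0; -0.5 -19.9 0 0 0' 30;  python3 - <<'E'
from h import *
st(); snap('scene','s5',(380,200,500,310),5)
E
```

```text
t: 6.45
ee_pos: [0.3929, 0.3127, 0.2035]
tool_rot: [[-0.019, 1.0, -0.0], [1.0, 0.019, -0.001], [-0.001, -0.0, -1.0]]
wrist_force: [0.6, 0.5, -0.3]
finger_gap: -0.003
t 6.45 tcp [0.3929 0.3127 0.2035] F [ 0.6  0.5 -0.3] gap -0.2
```

View pics/s5.png

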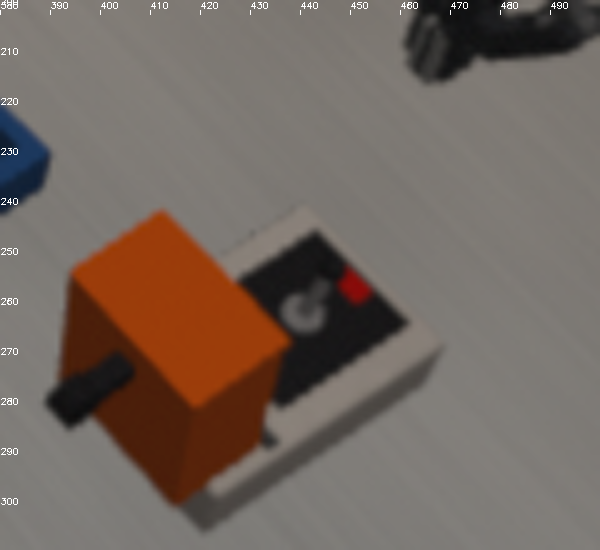

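```bash
python3 -m handwheel '0.5 -0.1 3 0 0; 0.5 -0.1 6 0 0; 0.5 -0.1 9 0 0; 0.5 -0.1 12 0 0; 0.5 -0.1 13.5 0 0; 0.5 -0.1 14.1 0 0; 0.5 -0.1 14.1 0 0; 0.5 -0.1 14.1 0 0' 30;  python3 - <<'E'
from h import *
st(); snap('scene','s6',(380,200,500,310),5)
E
```

```text
t: 7.17
ee_pos: [0.3925, 0.3183, 0.0635]
tool_rot: [[-0.018, 1.0, 0.0], [1.0, 0.018, 0.0], [0.0, 0.0, -1.0]]
wrist_force: [0.2, 1.1, -0.4]
finger_gap: 0.0
t 7.17 tcp [0.3925 0.3183 0.0635] F [ 0.2  1.1 -0.4] gap 0.0
```

View pics/s6.png

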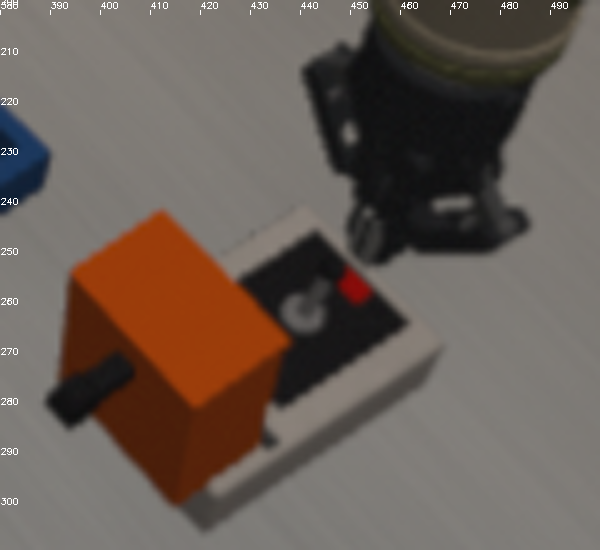

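```bash
python3 -m handwheel '0 0.6 0.1 0 0; 0 1.2 0.1 0 0; 0 1.8 0.1 0 0; 0 2.3 0.1 0 0; 0 2.8 0.1 0 0; 0 3.2 0.1 0 0; 0 3.5 0.1 0 0; 0 3.6 0.1 0 0' 30;  python3 - <<'E'
from h import *
st(); snap('scene','s7',(380,200,500,310),5)
E
```

```text
t: 7.88
ee_pos: [0.4279, 0.3188, 0.0619]
tool_rot: [[-0.019, 1.0, -0.0], [1.0, 0.019, -0.0], [-0.0, -0.0, -1.0]]
wrist_force: [-2.0, 1.3, -0.3]
finger_gap: -0.003
t 7.88 tcp [0.4279 0.3188 0.0619] F [-2.   1.3 -0.3] gap -0.3
```

View pics/s7.png

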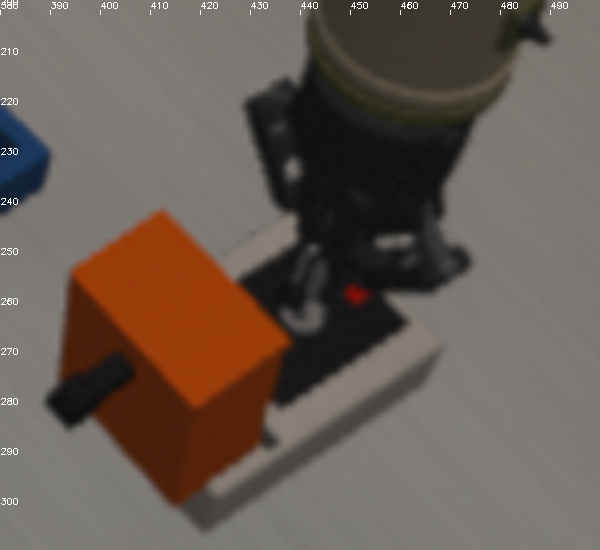

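```bash
python3 -m handwheel '0 0.2 0 0 0; 0 0.4 0 0 0; 0 0.5 0 0 0; 0 0.6 0 0 0; 0 0.7 0 0 0; 0 0.8 0 0 0; 0 0.8 0 0 0; 0 0.8 0 0 0' 30;  python3 - <<'E'
from h import *
st(); snap('scene','s8',(380,200,500,310),5)
E
```

```text
t: 8.6
ee_pos: [0.4308, 0.319, 0.0614]
tool_rot: [[-0.021, 1.0, -0.009], [1.0, 0.021, -0.003], [-0.003, -0.009, -1.0]]
wrist_force: [-22.2, -2.9, 13.0]
finger_gap: -0.001
t 8.6 tcp [0.4308 0.319  0.0614] F [-22.2  -2.9  13. ] gap -0.1
```

View pics/s8.png

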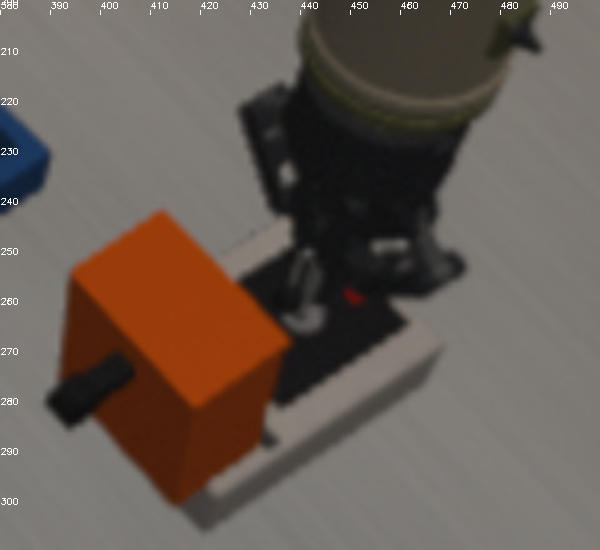

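```bash
python3 -m handwheel '0 -2 0 0 0; 0 -4 0 0 0; 0 -4.5 -3 0 0; 0 -4.5 -6 0 0; 0 -4.5 -10 0 0; 0 -4.5 -14 0 0; 0 -4.5 -14 0 0; 0 -4.5 -14 0 0' 30;  python3 - <<'E'
from h import *
st(); snap('scene','s9',(380,200,500,310),5)
E
```

```text
t: 9.32
ee_pos: [0.392, 0.319, 0.2048]
tool_rot: [[-0.019, 1.0, 0.004], [1.0, 0.019, 0.004], [0.004, 0.004, -1.0]]
wrist_force: [0.3, -0.0, -0.8]
finger_gap: 0.002
t 9.32 tcp [0.392  0.319  0.2048] F [ 0.3 -0.  -0.8] gap 0.1
```

View pics/s9.png

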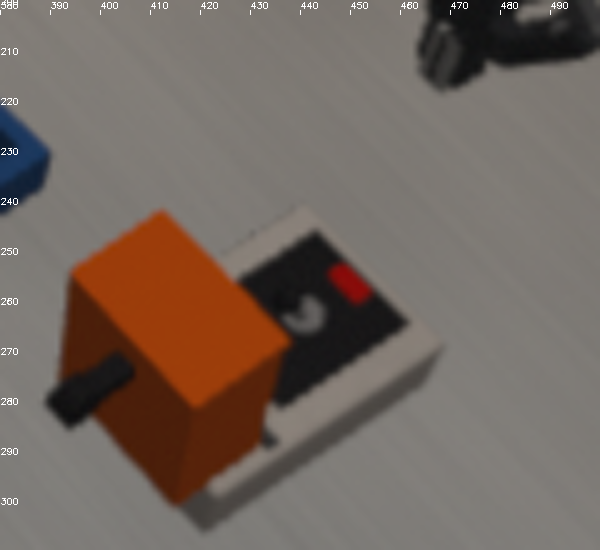

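```bash
python3 -m handwheel '0.1 4 0 0 2; 0.1 8 0 0 3.5; 0.2 12 0 0 3.5; 0.2 16 0 0 3.5; 0.3 20.1 0 0 3.5; 0.3 20.1 0 0 3.5; 0.3 20.1 0 0 3.5; 0.3 20.1 0 0 3.5' 30
python3 - <<'E'
from h import *
st(); print(rel([.5931,.3225,.0854]))
E
```

```text
t: 10.03
ee_pos: [0.5907, 0.3248, 0.2002]
tool_rot: [[-0.019, 1.0, -0.003], [1.0, 0.019, -0.001], [-0.001, -0.003, -1.0]]
wrist_force: [-0.1, -0.6, -0.1]
finger_gap: 0.404
t 10.03 tcp [0.5907 0.3248 0.2002] F [-0.1 -0.6 -0.1] gap 34.4
[-0.21  0.27 11.48]
```

```bash
python3 -m handwheel '-0.2 0.1 3 0 3.5; -0.2 0.1 6 0 3.5; -0.2 0.1 9 0 3.5; -0.2 0.1 11.5 0 3.5; -0.2 0.1 11.6 0 3.5; -0.2 0.1 11.6 0 3.5; -0.2 0.1 11.6 0 3.5; -0.2 0.1 11.6 0 3.5' 30; python3 -m handwheel '0 0 0 0 2;0 0 0 0 1;0 0 0 0 0.5;0 0 0 0 0.5;0 0 0 0 0.5;0 0 0 0 0.5;0 0 0 0 0.5;0 0 0 0 0.5' 30
```

```text
t: 10.7
ee_pos: [0.5934, 0.3239, 0.0888]
tool_rot: [[-0.019, 1.0, 0.003], [1.0, 0.019, 0.002], [0.002, 0.003, -1.0]]
wrist_force: [-0.3, -0.1, 0.5]
finger_gap: 0.405
t: 11.37
ee_pos: [0.5936, 0.3235, 0.0872]
tool_rot: [[-0.019, 1.0, 0.002], [1.0, 0.019, 0.001], [0.001, 0.002, -1.0]]
wrist_force: [4.6, 1.4, 5.5]
finger_gap: 0.161
```

```bash
python3 -m handwheel '0 -0.7 -1.02 0 0.5; 0 -1.55 -1.95 0 0.5; 0 -2.45 -2.8 0 0.5; 0 -3.45 -3.55 0 0.5; 0 -4.5 -4.18 0 0.5; 0 -5.65 -4.69 0 0.5; 0 -6.83 -5.09 0 0.5; 0 -8.05 -5.35 0 0.5' 30
```

```text
t: 12.03
ee_pos: [0.5109, 0.3214, 0.1395]
tool_rot: [[-0.019, 1.0, -0.0], [1.0, 0.019, -0.0], [-0.0, -0.0, -1.0]]
wrist_force: [2.9, 4.3, -6.8]
finger_gap: 0.157
```

```bash
python3 -m handwheel '0 -1.23 -0.16 0 0.5; 0 -2.47 -0.17 0 0.5; 0 -3.71 -0.05 0 0.5; 0 -4.93 0.17 0 0.5; 0 -6.12 0.56 0 0.5; 0 -7.26 1.05 0 0.5; 0 -8.35 1.66 0 0.5; 0 -9.36 2.37 0 0.5' 30;python3 -m handwheel '0 -0.3 0.25 0 0.5; 0 -0.6 0.5 0 0.5;0 -0.7 0.6 0 0.5;0 -0.7 0.8 0 0.5;0 -0.7 0.9 0 0.5;0 -0.7 0.9 0 0.5;0 -0.7 0.9 0 0.5;0 -0.7 0.9 0 0.5'
```

```text
t: 12.7
ee_pos: [0.4181, 0.3193, 0.1167]
tool_rot: [[-0.019, 1.0, 0.001], [1.0, 0.019, 0.0], [0.0, 0.001, -1.0]]
wrist_force: [2.4, -0.5, 3.4]
finger_gap: 0.155
t: 13.37
ee_pos: [0.4102, 0.3192, 0.1094]
tool_rot: [[-0.019, 1.0, -0.002], [1.0, 0.019, -0.001], [-0.001, -0.002, -1.0]]
wrist_force: [-15.8, -10.7, 32.4]
finger_gap: 0.16
```

```bash
python3 - <<'E'
from h import *
st(); snap('scene','s10',(380,200,500,310),5)
E
```

```text
t 13.37 tcp [0.4102 0.3192 0.1094] F [-15.8 -10.7  32.4] gap 13.6
```

View pics/s10.png

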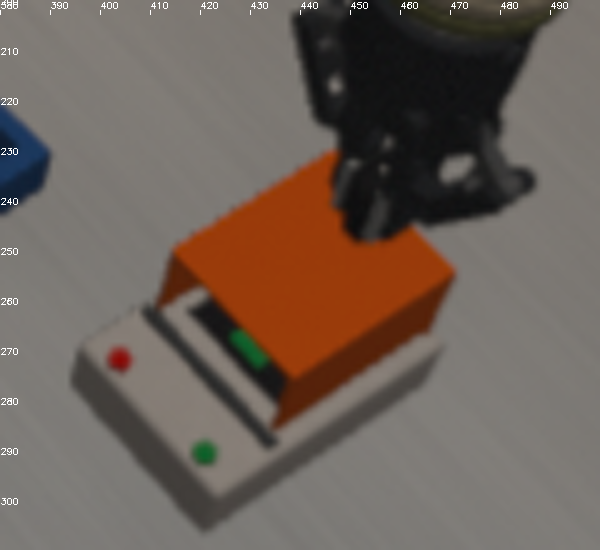

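```bash
python3 -m handwheel '0 0.15 -0.3 0 1.5; 0 0.15 -0.3 0 3; 0 0.15 -0.3 0 4; 0 0.15 -0.3 0 4; 0 0.15 -3 0 4; 0 0.15 -6 0 4; 0 0.15 -10 0 4; 0 0.15 -12 0 4' 30
python3 - <<'E'
from h import *
st(); snap('scene','s11',(380,200,500,310),5)
im=cv2.imread('pics/s11_raw.png'); a=cv2.imread('pics/scene0.png'); d=cv2.absdiff(im,a)[245:305,390:470]; print(d.max(),d.mean())
E
```

```text
t: 14.08
ee_pos: [0.4136, 0.3201, 0.2307]
tool_rot: [[-0.019, 1.0, 0.002], [1.0, 0.019, 0.002], [0.002, 0.002, -1.0]]
wrist_force: [0.1, 0.6, 0.4]
finger_gap: 0.463
t 14.08 tcp [0.4136 0.3201 0.2307] F [0.1 0.6 0.4] gap 39.4
6 2.9175
```

View pics/s11.png

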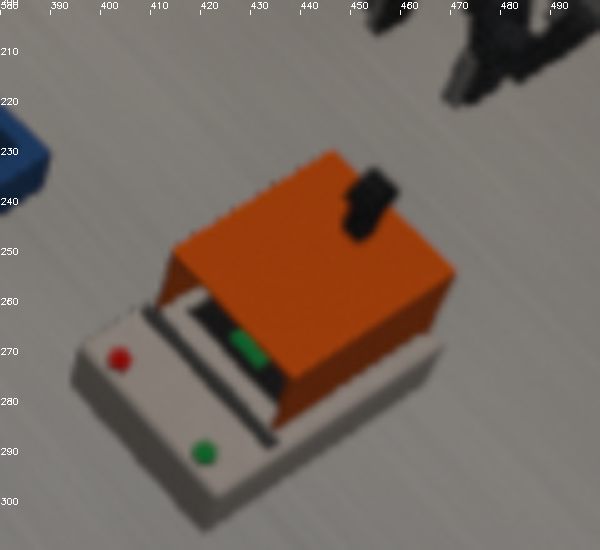

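Run:
```python
from h import *
s=st(); print(s['qpos'].round(2), rel([.434,-.347,.2]))
```

```text
t 14.13 tcp [0.4146 0.321  0.2335] F [1.6 0.8 2.7] gap 40.0
[-0.83  0.1   0.09  1.73 -0.01  1.3   0.85] [-66.84   0.68   3.  ]
```

```bash
python3 -m handwheel '-4 0 0 0 4; -8 0 0 2 4; -12 0 0 4.4 4; -16 0 0 4.4 4; -20 0 0 4.4 4; -24 0 0 4.4 4; -28 0 0 4.4 4; -32 0 0 4.4 4' 30;python3 - <<'E'
from h import *
s=st(); print(s['qpos'].round(2), s['tool_rot'].round(3)[:,0], rel([.434,-.347,.2]))
E
```

```text
t: 14.8
ee_pos: [0.4183, -0.0023, 0.2265]
tool_rot: [[0.058, 0.998, -0.0], [0.998, -0.058, 0.0], [0.0, -0.0, -1.0]]
wrist_force: [0.9, -0.2, 0.1]
finger_gap: 0.466
t 14.8 tcp [ 0.4183 -0.0023  0.2265] F [ 0.9 -0.2  0.1] gap 39.6
[-0.54 -0.16  0.39  1.99  0.06  1.3   1.35] [0.058 0.998 0.   ] [-34.33   3.57   2.64]
```

```bash
python3 -m handwheel '-4 0.4 0 0 4; -8 0.8 0 0 4; -12 1.2 0 0 4; -16 1.6 0 0 4; -20 2 0 0 4; -24 2.6 0 0 4; -28 3.2 0 0 4; -32 3.5 0 0 4' 30;python3 -m handwheel '-2 0 0 0 4;-2.2 0 0 0 4;-2.2 0 0 0 4;-2.2 0 0 0 4;-2.2 0 0 0 4;-2.2 0 0 0 4;-2.2 0 0 0 4;-2.2 0 0 0 4'
python3 - <<'E'
from h import *
s=st(); print(s['qpos'].round(2), s['tool_rot'].round(3)[:,0], rel([.434,-.347,.047]))
E
```

```text
t: 15.47
ee_pos: [0.4356, -0.3234, 0.2267]
tool_rot: [[0.057, 0.998, 0.0], [0.998, -0.057, -0.0], [-0.0, 0.0, -1.0]]
wrist_force: [0.1, 1.0, 0.1]
finger_gap: 0.473
t: 16.13
ee_pos: [0.4345, -0.3431, 0.227]
tool_rot: [[0.057, 0.998, 0.001], [0.998, -0.057, 0.0], [0.001, 0.001, -1.0]]
wrist_force: [-0.1, -0.1, -0.4]
finger_gap: 0.467
t 16.13 tcp [ 0.4345 -0.3431  0.227 ] F [-0.1 -0.1 -0.4] gap 39.7
[-0.15  0.22  0.85  1.7  -0.17  1.3   2.25] [0.057 0.998 0.001] [-0.41 -0.03 18.  ]
```

```bash
python3 -m handwheel '-0.4 0 4 0 4;-0.4 0 8 0 4;-0.4 0 12 0 4;-0.4 0 15 0 4;-0.4 0 17 0 4;-0.4 0 17.9 0 4;-0.4 0 17.9 0 4;-0.4 0 17.9 0 4'
python3 - <<'E'
from h import *
s=st(); print(rel([.434,-.347,.047])); snap('scene','s12',(240,50,380,150),5)
E
```

```text
t: 16.8
ee_pos: [0.4343, -0.348, 0.0487]
tool_rot: [[0.058, 0.998, 0.001], [0.998, -0.058, -0.0], [-0.0, 0.001, -1.0]]
wrist_force: [0.1, -0.3, 0.6]
finger_gap: 0.469
t 16.8 tcp [ 0.4343 -0.348   0.0487] F [ 0.1 -0.3  0.6] gap 39.8
[ 0.1  -0.04  0.17]
```

View pics/s12.png

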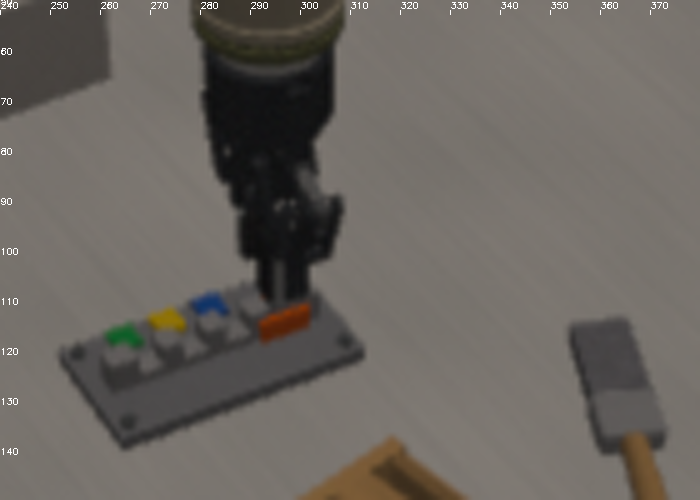

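```bash
python3 -m handwheel '0 0 0 0 2;0 0 0 0 1.5;0 0 0 0 1;0 0 0 0 0.7;0 0 0 0 0.7;0 0 0 0 0.7;0 0 0 0 0.7;0 0 0 0 0.7' 40;  python3 -m handwheel '0 0 -0.5 0 0.7;0 0 -1 0 0.7;0 0 -1.5 0 0.7;0 0 -2 0 0.7;0 0 -2.2 0 0.7;0 0 -2.2 0 0.7;0 0 -2.2 0 0.7;0 0 -2.2 0 0.7' 40
```

```text
t: 17.52
ee_pos: [0.4353, -0.3473, 0.0494]
tool_rot: [[0.057, 0.998, 0.003], [0.998, -0.057, 0.001], [0.001, 0.003, -1.0]]
wrist_force: [-0.3, 4.7, 9.0]
finger_gap: 0.18
t: 18.18
ee_pos: [0.434, -0.3473, 0.0697]
tool_rot: [[0.058, 0.998, -0.0], [0.998, -0.058, 0.001], [0.001, -0.0, -1.0]]
wrist_force: [1.2, 5.9, -1.0]
finger_gap: 0.177
```

```bash
python3 -m handwheel '0 1.3 0 0 0.7;0 2.6 0 0 0.7;0 3.9 0 0 0.7;0 5.2 0 0 0.7;0 6.5 0 0 0.7;0 7.8 0 0 0.7;0 8.6 0 0 0.7;0 9 0 0 0.7' 40;  python3 -m handwheel '0 0 0 0 0.7;0 0 0 0 0.7;0 0 0 0 0.7;0 0 0 0 0.7;0 0 0.4 0 0.7;0 0 0.7 0 0.7;0 0 0.7 0 0.7;0 0 0.7 0 0.7' 40;python3 - <<'E'
from h import *
s=st(); snap('scene','s13',(240,50,380,150),5); snap('top','t13',(415,205,475,285),8)
E
```

```text
t: 18.85
ee_pos: [0.5245, -0.3525, 0.0693]
tool_rot: [[0.057, 0.998, -0.001], [0.998, -0.057, 0.0], [0.0, -0.001, -1.0]]
wrist_force: [-1.0, 6.8, -0.6]
finger_gap: 0.183
t: 19.52
ee_pos: [0.5234, -0.3524, 0.0625]
tool_rot: [[0.058, 0.998, -0.001], [0.998, -0.058, 0.001], [0.001, -0.001, -1.0]]
wrist_force: [1.5, 5.9, -1.2]
finger_gap: 0.184
t 19.52 tcp [ 0.5234 -0.3524  0.0625] F [ 1.5  5.9 -1.2] gap 15.7
```

View pics/s13.png

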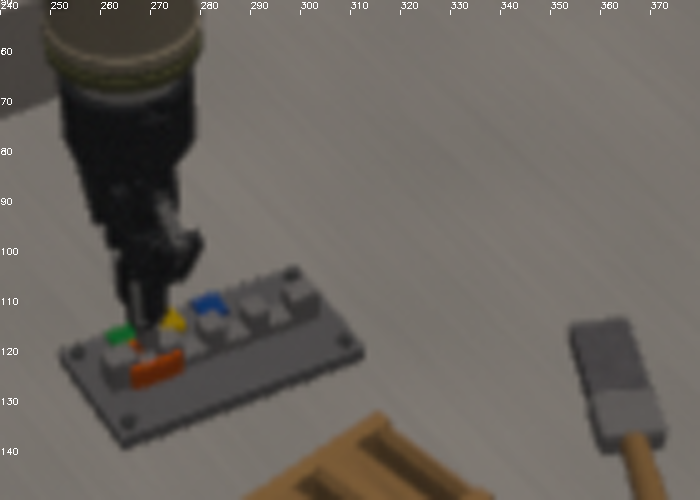

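View pics/t13.png

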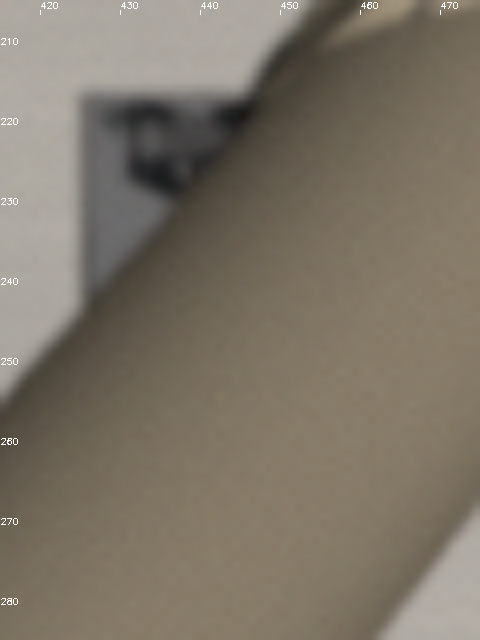

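```bash
python3 -m handwheel '0 0 0.4 0 0.7;0 0 0.8 0 0.7;0 0 1.1 0 0.7;0 0 1.3 0 0.7;0 0 1.4 0 0.7;0 0 1.4 0 0.7;0 0 1.4 0 0.7;0 0 1.4 0 0.7' 25
```

```text
t: 20.28
ee_pos: [0.5243, -0.3524, 0.0495]
tool_rot: [[0.057, 0.998, 0.001], [0.998, -0.057, 0.001], [0.001, 0.001, -1.0]]
wrist_force: [0.6, 6.7, 4.5]
finger_gap: 0.186
```

```bash
python3 -m handwheel '0 0 0 0 2;0 0 0 0 3.5;0 0 0 0 3.5;0 0 0 0 3.5;0 0 -4 0 3.5;0 0 -8 0 3.5;0 0 -12 0 3.5;0 0 -16 0 3.5' 40; python3 -m handwheel '4 -2 0 0 3.5;8 -4 0 0 3.5;12 -6 0 0 3.5;16 -8 0 0 3.5;20 -8 0 0 3.5;24 -8 0 0 3.5;28 -8 0 0 3.5;28 -8 0 0 3.5';python3 - <<'E'
from h import *
s=st(); print(s['qpos'].round(2));snap('scene','s14',(240,70,380,200),5); snap('top','t14',(320,190,470,285),5)
E
```

```text
t: 20.95
ee_pos: [0.523, -0.3535, 0.2108]
tool_rot: [[0.059, 0.998, -0.0], [0.998, -0.059, -0.001], [-0.001, -0.0, -1.0]]
wrist_force: [1.1, 0.4, -0.3]
finger_gap: 0.411
t: 21.62
ee_pos: [0.4602, -0.0619, 0.209]
tool_rot: [[0.05, 0.999, 0.001], [0.999, -0.05, 0.002], [0.002, 0.001, -1.0]]
wrist_force: [0.5, 0.4, 0.7]
finger_gap: 0.408
t 21.62 tcp [ 0.4602 -0.0619  0.209 ] F [0.5 0.4 0.7] gap 34.6
[-0.61 -0.05  0.64  1.93  0.03  1.25  1.54]
```

View pics/s14.png

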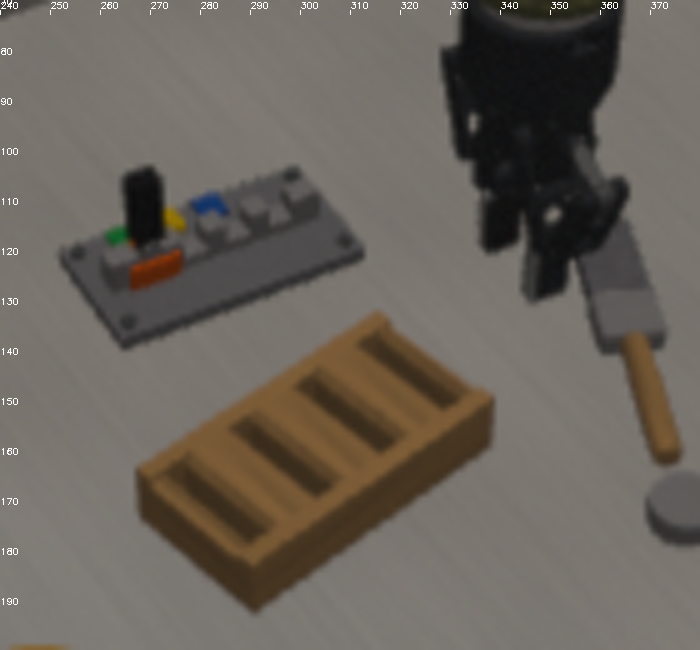

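View pics/t14.png

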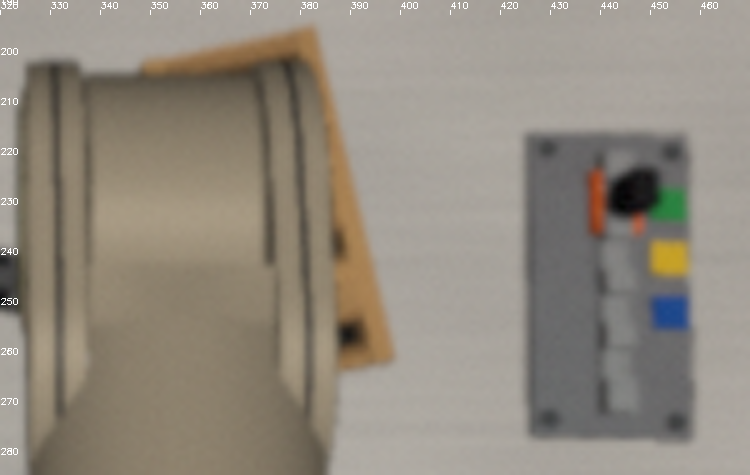

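```bash
python3 -m handwheel '3 2 0 7 3;6 4 0 14 3;9 6 0 21 3;12 8 0 28 3;15 10 0 35 3;18 12 0 42 3;19.5 12.5 0 49 3;19.5 12.5 0 56 3' 40; python3 -m handwheel '0 0 0 7 3;0 0 0 14 3;0 0 0 21 3;0 0 0 27.3 3;0 0 0 27.3 3;0 0 0 27.3 3;0 0 0 27.3 3;0 0 0 27.3 3';python3 - <<'E'
from meas import *
s=st(); print(s['qpos'].round(2),s['tool_rot'][:,0].round(3)); t=snap('top','t15',(230,180,420,285),4); s=snap('scene','s15',(240,80,400,270),4)
m=hsvmask(t,(8,80,40),(25,255,255),(330,185,410,275)); print('caddy',rect_on_plane(big(m),.042))
# knob
for im,b in((t,(436,216,462,240)),(s,(255,96,280,125))):
  m=hsvmask(im,(0,0,0),(180,255,60),b); c=big(m); M=cv2.moments(c); print(M['m10']/M['m00'],M['m01']/M['m00'],cv2.boundingRect(c))
for p in ([.524,-.3525],[.4342,-.347]):
  print(S.proj([[*p,.066],[*p,.089]]),T.proj([[*p,.066],[*p,.089]]))
E
```

```text
t: 22.38
ee_pos: [0.5976, 0.1214, 0.2079]
tool_rot: [[0.861, 0.508, 0.0], [0.508, -0.861, -0.001], [-0.001, 0.001, -1.0]]
wrist_force: [-0.7, -0.2, -0.2]
finger_gap: 0.354
t: 23.05
ee_pos: [0.5964, 0.118, 0.209]
tool_rot: [[0.998, 0.061, 0.0], [0.061, -0.998, -0.0], [0.0, 0.0, -1.0]]
wrist_force: [0.2, -0.4, -0.8]
finger_gap: 0.353
t 23.05 tcp [0.5964 0.118  0.209 ] F [ 0.2 -0.4 -0.8] gap 30.0
[-0.83  0.36  0.72  1.57 -0.24  1.3  -0.02] [0.998 0.061 0.   ]
caddy ((521.9835205078125, -156.89125061035156), (186.5968780517578, 99.77142333984375), 10.402338981628418)
446.41954022988506 227.93965517241378 (442, 224, 10, 9)
268.48376068376064 111.75555555555555 (265, 104, 8, 17)
[[268.03705351 110.87329454]
 [267.62636777 104.97882221]] [[446.36161071 227.64365127]
 [448.61221953 226.48450509]]
[[294.52716769 101.49958258]
 [294.42606556  95.60840333]] [[446.71462999 261.29364758]
 [448.99970312 260.71919112]]
```

View pics/t15.png

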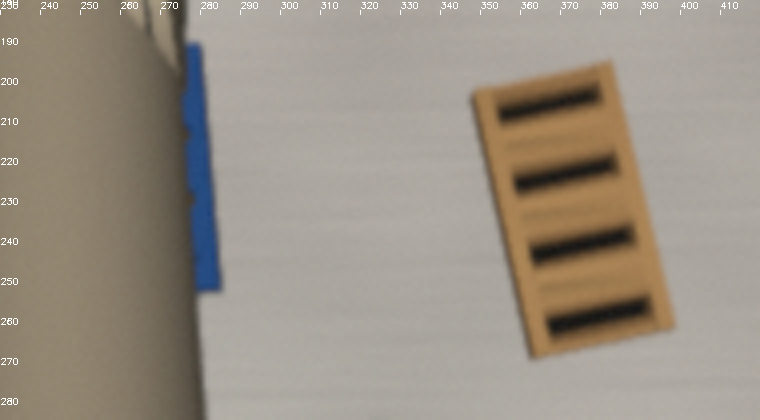

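View pics/s15.png

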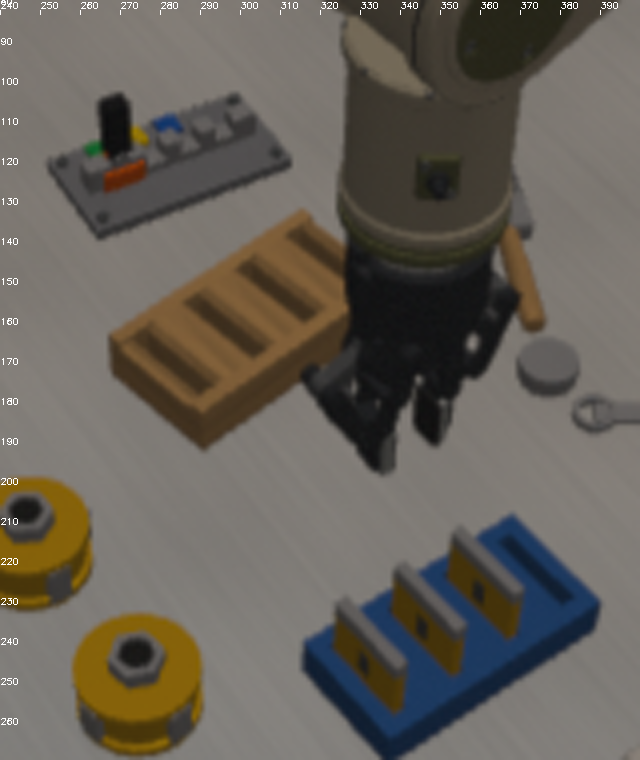

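Run:
```python
from meas import *
t=cv2.imread('pics/top0.png'); s=cv2.imread('pics/scene0.png')
h=cv2.cvtColor(t,cv2.COLOR_BGR2HSV)
e=np.array([np.cos(.0662),np.sin(.0662)]);c=np.array([.5561,.1335])
for i,(b,k) in enumerate((((248,189,276,199),69),((248,206,278,216),23),((248,223,279,233),-23))):
  m=hsvmask(t,(0,0,95),(180,70,255),b); cc=big(m); 
  r=cv2.minAreaRect((T.plane(cc[:,0].astype(float),.073)[:,:2]*1000).astype(np.float32)); print(r,'pred',c+e*k/1000, cv2.boundingRect(cc))
  m=hsvmask(t,(12,120,30),(30,255,255),b); 
  P=c+e*k/1000; print(S.proj([*P,.075]),T.proj([*P,.075]))
```

```text
((630.913818359375, 141.70802307128906), (73.36288452148438, 24.883928298950195), 89.856689453125) pred [0.62494886 0.13806446] (248, 189, 28, 10)
[[332.3579383  238.24734132]] [[262.78694634 195.11958591]]
((581.8419189453125, 135.61578369140625), (10.295413970947266, 59.88947677612305), 4.500427722930908) pred [0.57904962 0.13502149] (253, 209, 23, 6)
[[347.10144861 229.11574382]] [[264.05635012 211.85122484]]
((535.5717163085938, 133.097900390625), (9.769401550292969, 59.47779846191406), 3.691291570663452) pred [0.53315038 0.13197851] (254, 226, 23, 5)
[[361.43305972 220.24169842]] [[265.34711432 228.78908136]]
```

```bash
python3 - <<'E'
from h import *
print(rel([.6265,.1387,.11]))
E
python3 -m handwheel '2 -1 2 0.3 3;3.1 -1.9 4 0.3 3;3.1 -1.9 7 0.3 3;3.1 -1.9 9.8 0.3 3;3.1 -1.9 9.8 0.3 3;3.1 -1.9 9.8 0.3 3;3.1 -1.9 9.8 0.3 3;3.1 -1.9 9.8 0.3 3' 40
python3 - <<'E'
from h import *
print(rel([.6265,.1387,.042])); snap('scene','s16',(280,150,400,280),6)
E
```

```text
[ 3.14 -1.85  9.89]
t: 23.82
ee_pos: [0.6272, 0.1394, 0.1133]
tool_rot: [[0.999, 0.054, 0.003], [0.054, -0.999, 0.001], [0.003, -0.001, -1.0]]
wrist_force: [-0.1, 0.8, -0.4]
finger_gap: 0.352
[-0.1   0.08  7.13]
```

View pics/s16.png

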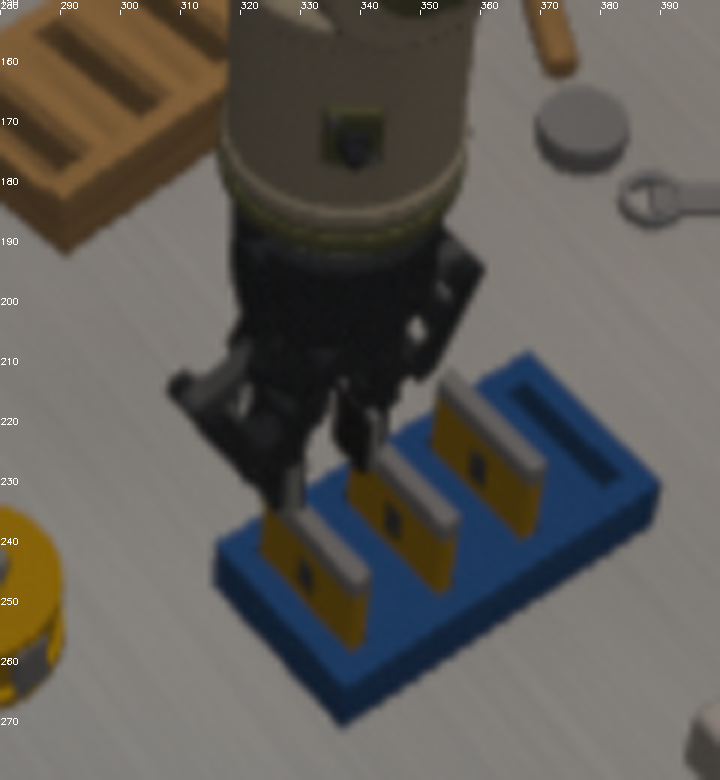

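```bash
python3 -m handwheel '0 0 2 -0.7 3;0 0 4 -0.7 3;0 0 5.5 -0.7 3;0 0 6.8 -0.7 3;0 0 6.8 -0.7 3;0 0 6.8 -0.7 3;0 0 6.8 -0.7 3;0 0 6.8 -0.7 3' 40
python3 - <<'E'
from h import *
print(rel([.6265,.1387,.042])); snap('scene','s17',(280,150,400,280),6)
E
```

```text
t: 24.53
ee_pos: [0.6269, 0.1396, 0.0443]
tool_rot: [[0.998, 0.066, 0.002], [0.066, -0.998, 0.001], [0.002, -0.001, -1.0]]
wrist_force: [0.3, 0.7, 0.6]
finger_gap: 0.348
[-0.04  0.08  0.23]
```

View pics/s17.png

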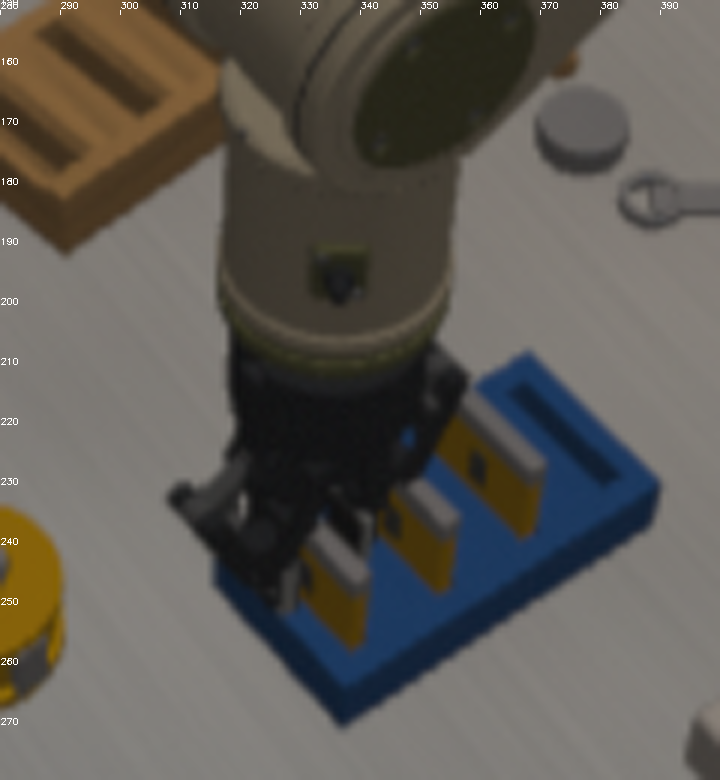

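```bash
python3 -m handwheel '0 0 0.1 0 2;0 0 0.1 0 1;0 0 0.1 0 0.3;0 0 0.1 0 0.3;0 0 0.1 0 0.3;0 0 0.1 0 0.3;0 0 0.1 0 0.3;0 0 0.1 0 0.3' 60; python3 -m handwheel '0 0 -1 0 0.3;0 0 -2 0 0.3;0 0 -3 0 0.3;0 0 -4.5 0 0.3;0 0 -6.5 0 0.3;0 0 -9 0 0.3;0 0 -11 0 0.3;0 0 -12 0 0.3' 60;  python3 - <<'E'
from h import *
e=np.array([np.cos(.1815),np.sin(.1815)]);c=np.array([.523,-.159])
for k in(.075,.025,-.025,-.075): print(k,c+k*e)
print(rel([*(c+.075*e),.155])); snap('scene','s18',(280,130,400,260),6)
E
```

```text
t: 25.25
ee_pos: [0.6263, 0.1396, 0.0423]
tool_rot: [[0.998, 0.066, 0.001], [0.066, -0.998, 0.0], [0.001, -0.0, -1.0]]
wrist_force: [0.6, 1.0, 5.5]
finger_gap: 0.086
t: 25.92
ee_pos: [0.6268, 0.1393, 0.1654]
tool_rot: [[0.998, 0.066, 0.003], [0.066, -0.998, 0.001], [0.003, -0.001, -1.0]]
wrist_force: [0.4, 0.2, -2.1]
finger_gap: 0.085
0.075 [ 0.59676805 -0.14546211]
0.025 [ 0.54758935 -0.15448737]
-0.025 [ 0.49841065 -0.16351263]
-0.075 [ 0.44923195 -0.17253789]
[-4.87 28.22  1.  ]
```

View pics/s18.png

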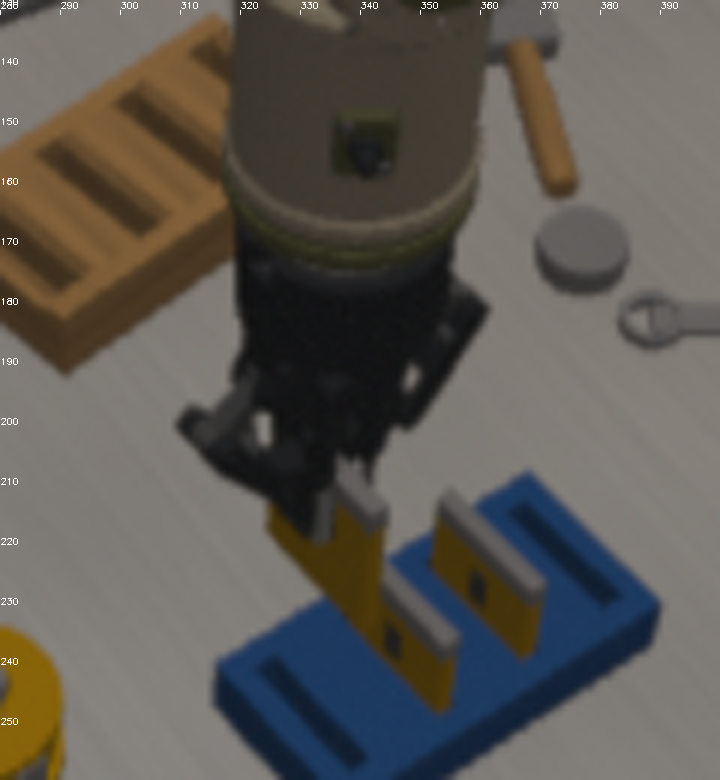

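```bash
python3 -m handwheel '-0.6 3.5 0 -1 0.3;-1.2 7 0 -2 0.3;-1.8 10.5 0 -3 0.3;-2.4 14 0 -4 0.3;-3 17.5 0 -5 0.3;-3.7 21 0 -6 0.3;-4.3 25 0 -6.6 0.3;-4.9 28.2 0 -6.6 0.3' 60;python3 -m handwheel '0 0 0.5 0 0.3;0 0 0.5 0 0.3;0 0 0.5 0 0.3;0 0 0.5 0 0.3;0 0 0.5 0 0.3;0 0 0.5 0 0.3;0 0 0.5 0 0.3;0 0 0.5 0 0.3' 60;  python3 - <<'E'
from meas import *
e=np.array([np.cos(.1815),np.sin(.1815)]);c=np.array([.523,-.159])
s=st();print(s['tool_rot'][:,0].round(3),rel([*(c+.075*e),.12])); im=snap('scene','s19',(250,70,370,200),6); snap('top','t19',(330,180,430,280),6)
# caddy top corners predicted
n=np.array([-e[1],e[0]])
for a,b in((1,1),(1,-1),(-1,-1),(-1,1)):
  p=c+a*.094*e+b*.049*n; print(S.proj([*p,.042]).round(1),T.proj([*p,.042]).round(1))
E
```

```text
t: 26.63
ee_pos: [0.5943, -0.1481, 0.1612]
tool_rot: [[0.984, 0.18, -0.001], [0.18, -0.984, -0.0], [-0.001, 0.0, -1.0]]
wrist_force: [0.6, -0.9, -3.0]
finger_gap: 0.083
t: 27.3
ee_pos: [0.5959, -0.1447, 0.157]
tool_rot: [[0.983, 0.181, 0.0], [0.181, -0.983, 0.0], [0.0, -0.0, -1.0]]
wrist_force: [-0.4, -0.5, -2.8]
finger_gap: 0.085
t 27.3 tcp [ 0.5959 -0.1447  0.157 ] F [-0.4 -0.5 -2.8] gap 7.2
[0.983 0.181 0.   ] [0.07 0.09 3.7 ]
[[289.4 182.6]] [[348.2 201.7]]
[[266.1 163.1]] [[382.9 194.4]]
[[314.9 131.6]] [[398.9 261.3]]
[[338.3 149.1]] [[363.5 268.9]]
```

View pics/s19.png

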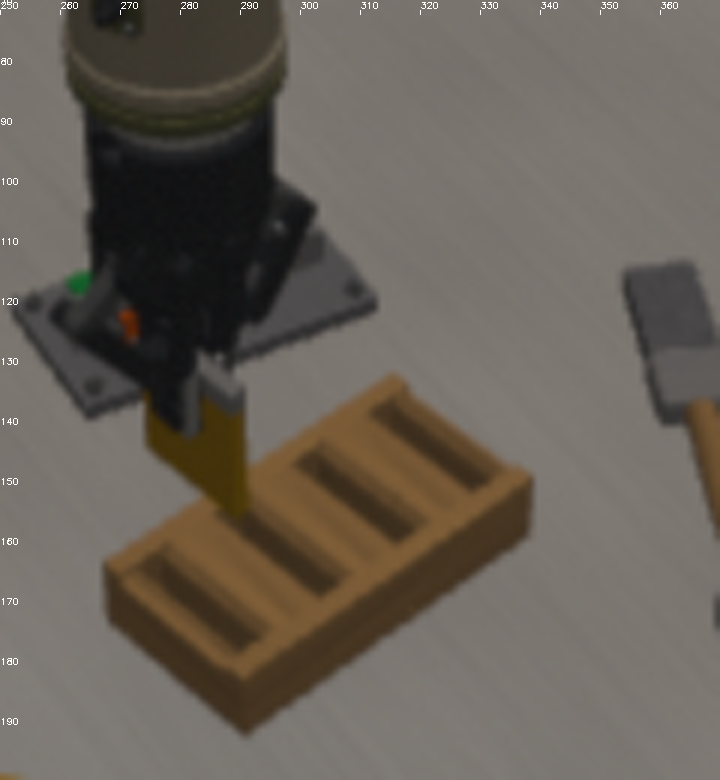

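View pics/t19.png

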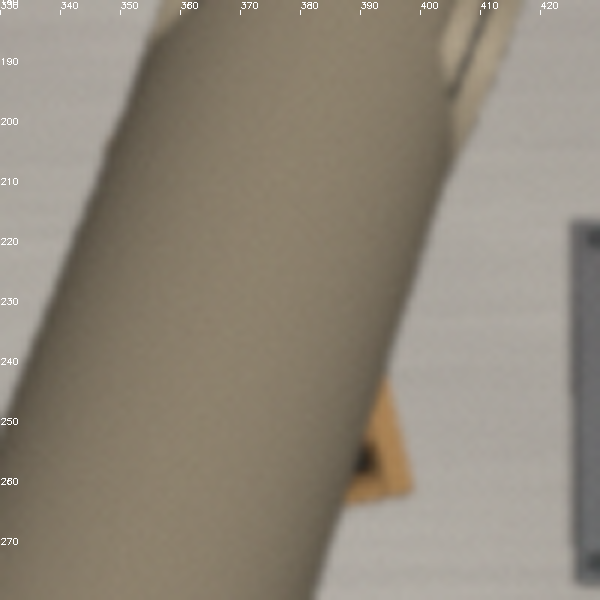

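```bash
python3 -m handwheel '0.1 0.1 2 0 0.3;0.1 0.1 4 0 0.3;0.1 0.1 5.5 0 0.3;0.1 0.1 6.5 0 0.3;0.1 0.1 7.2 0 0.3;0.1 0.1 7.8 0 0.3;0.1 0.1 8 0 0.3;0.1 0.1 8 0 0.3' 60;  python3 - <<'E'
from meas import *
e=np.array([np.cos(.1815),np.sin(.1815)]);c=np.array([.523,-.159])
s=st();print(rel([*(c+.075*e),.05])); im=snap('scene','s20',(250,70,370,200),6)
E
```

```text
t: 28.07
ee_pos: [0.5969, -0.146, 0.0769]
tool_rot: [[0.984, 0.18, 0.0], [0.18, -0.984, 0.0], [0.0, -0.0, -1.0]]
wrist_force: [0.2, -0.2, -3.7]
finger_gap: 0.087
t 28.07 tcp [ 0.5969 -0.146   0.0769] F [ 0.2 -0.2 -3.7] gap 7.4
[-0.01 -0.06  2.69]
```

View pics/s20.png

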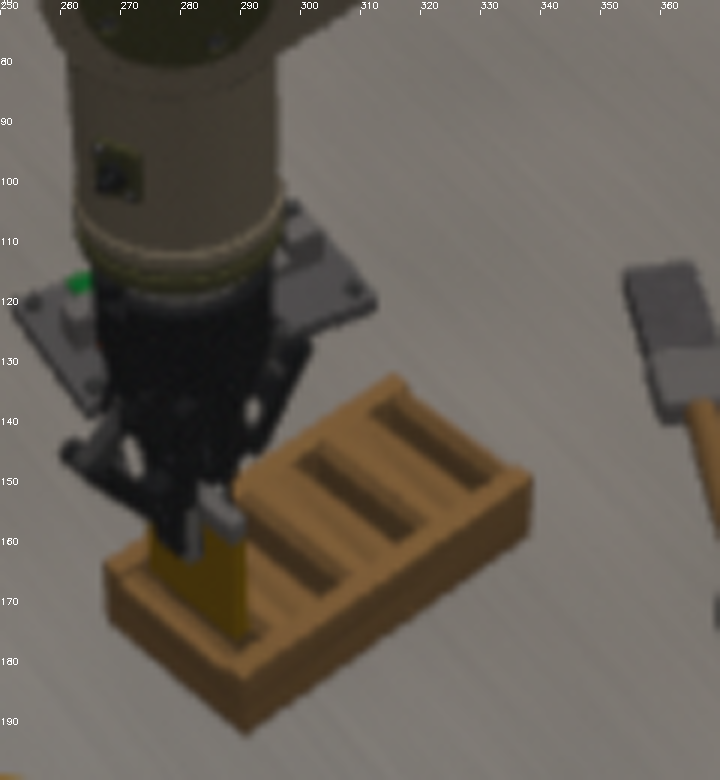

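```bash
python3 -m handwheel '0 -0.05 0.5 0 0.3;0 -0.05 1 0 0.3;0 -0.05 1.5 0 0.3;0 -0.05 2 0 0.3;0 -0.05 2.4 0 0.3;0 -0.05 2.7 0 0.3;0 -0.05 2.7 0 0.3;0 -0.05 2.7 0 0.3' 60; python3 -m handwheel '0 0 0.1 0 0.3;0 0 0.2 0 0.3;0 0 0.3 0 0.3;0 0 0.3 0 0.3;0 0 0.3 0 0.3;0 0 0.3 0 0.3;0 0 0.3 0 0.3;0 0 0.3 0 0.3' 60
```

```text
t: 28.78
ee_pos: [0.5967, -0.1456, 0.0497]
tool_rot: [[0.984, 0.18, -0.0], [0.18, -0.984, -0.0], [-0.0, -0.0, -1.0]]
wrist_force: [0.1, 0.2, -2.0]
finger_gap: 0.081
t: 29.45
ee_pos: [0.5968, -0.1455, 0.0469]
tool_rot: [[0.984, 0.18, 0.0], [0.18, -0.984, 0.0], [0.0, -0.0, -1.0]]
wrist_force: [-0.5, -0.4, -2.7]
finger_gap: 0.082
```

```bash
python3 -m handwheel '0 0 0.1 0 0.3;0 0 0.2 0 0.3;0 0 0.2 0 0.3;0 0 0.2 0 0.3;0 0 0.2 0 1.5;0 0 0.2 0 2.6;0 0 0.2 0 2.6;0 0 0.2 0 2.6' 60; python3 -m handwheel '0 0 -1 0 2.6;0 0 -3 0 2.6;0 0 -6 0 2.6;0 0 -9 0 2.6;0 -3 -11 0 2.6;0 -7 -11 0 3;0 -11 -11 2 3;0 -15 -11 4 3' 60
python3 - <<'E'
from meas import *
s=st();print(rel([.5805,.1358,.15])); im=snap('scene','s21',(250,70,370,200),6)
E
```

```text
t: 30.12
ee_pos: [0.597, -0.1456, 0.0451]
tool_rot: [[0.984, 0.18, 0.0], [0.18, -0.984, 0.0], [0.0, 0.0, -1.0]]
wrist_force: [0.0, 0.4, -0.6]
finger_gap: 0.304
t: 30.78
ee_pos: [0.5695, 0.0033, 0.1562]
tool_rot: [[0.994, 0.109, 0.002], [0.109, -0.994, 0.001], [0.002, -0.001, -1.0]]
wrist_force: [0.9, -0.1, -0.0]
finger_gap: 0.354
t 30.78 tcp [0.5695 0.0033 0.1562] F [ 0.9 -0.1 -0. ] gap 30.1
[  2.53 -13.06   0.63]
```

View pics/s21.png

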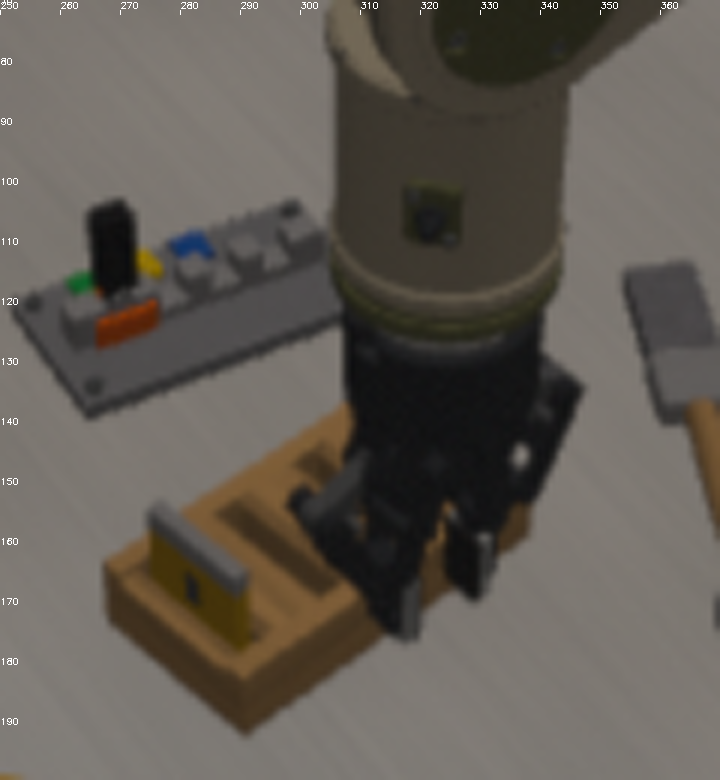

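```bash
python3 -m handwheel '0.5 -3 0 2.5 3;1 -6 0 2.5 3;1.5 -9 0 2.5 3;2 -12 0 2.5 3;2.4 -12.7 2 2.5 3;2.4 -12.7 4 2.5 3;2.4 -12.7 4 2.5 3;2.4 -12.7 4 2.5 3' 40
python3 - <<'E'
from h import *
s=st();print(s['tool_rot'][:,0].round(3),rel([.5805,.1358,.042]));
E
```

```text
t: 31.5
ee_pos: [0.5792, 0.1301, 0.115]
tool_rot: [[0.998, 0.067, -0.001], [0.067, -0.998, -0.001], [-0.001, 0.001, -1.0]]
wrist_force: [-0.2, -0.5, 0.3]
finger_gap: 0.348
t 31.5 tcp [0.5792 0.1301 0.115 ] F [-0.2 -0.5  0.3] gap 29.5
[ 0.998  0.067 -0.001] [ 0.18 -0.56  7.3 ]
```

```bash
python3 -m handwheel '0.1 -0.5 0.5 0 3;0.1 -0.5 2 0 3;0.1 -0.5 4 0 3;0.1 -0.5 6 0 3;0.1 -0.5 7.1 0 3;0.1 -0.5 7.1 0 3;0.1 -0.5 7.1 0 3;0.1 -0.5 7.1 0 3' 40
python3 - <<'E'
from h import *
s=st();print(s['tool_rot'][:,0].round(3),rel([.5805,.1358,.042]));snap('scene','s22',(280,150,400,280),6)
E
```

```text
t: 32.17
ee_pos: [0.5811, 0.136, 0.0454]
tool_rot: [[0.998, 0.067, 0.002], [0.067, -0.998, 0.001], [0.002, -0.001, -1.0]]
wrist_force: [-0.4, -0.8, 0.6]
finger_gap: 0.353
t 32.17 tcp [0.5811 0.136  0.0454] F [-0.4 -0.8  0.6] gap 30.0
[0.998 0.067 0.002] [-0.07  0.01  0.34]
```

View pics/s22.png

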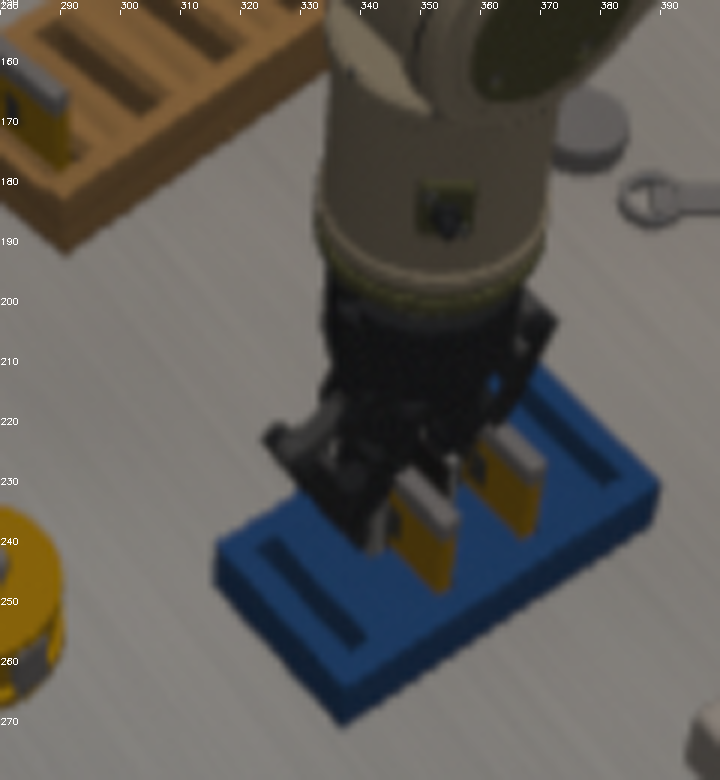

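```bash
python3 -m handwheel '0 0 0.1 0 2;0 0 0.15 0 1;0 0 0.15 0 0.3;0 0 0.15 0 0.3;0 0 0.15 0 0.3;0 0 0.15 0 0.3;0 0 0.15 0 0.3;0 0 0.15 0 0.3' 60; python3 -m handwheel '0 0 -1 0 0.3;0 0 -2 0 0.3;0 0 -3 0 0.3;0 0 -4.5 0 0.3;0 0 -6.5 0 0.3;0 0 -9 0 0.3;0 0 -11 0 0.3;0 0 -12 0 0.3' 60;  python3 - <<'E'
from h import *
print(rel([.5476,-.1545,.155]))
E
```

```text
t: 32.88
ee_pos: [0.5807, 0.1361, 0.0431]
tool_rot: [[0.998, 0.068, 0.001], [0.068, -0.998, 0.001], [0.001, -0.001, -1.0]]
wrist_force: [0.1, 0.4, 6.0]
finger_gap: 0.086
t: 33.55
ee_pos: [0.5811, 0.1359, 0.1658]
tool_rot: [[0.998, 0.067, 0.003], [0.067, -0.998, 0.002], [0.003, -0.001, -1.0]]
wrist_force: [0.4, -0.3, -2.2]
finger_gap: 0.087
[-5.3  28.75  1.03]
```

```bash
python3 -m handwheel '-0.6 3.5 0 -1 0.3;-1.2 7 0 -2 0.3;-1.9 10.5 0 -3 0.3;-2.5 14 0 -4 0.3;-3.2 17.5 0 -5 0.3;-4 21 0 -6 0.3;-4.7 25 0 -6.5 0.3;-5.3 28.7 0 -6.5 0.3' 60;python3 -m handwheel '0 0 0.5 0 0.3;0 0 0.5 0 0.3;0 0 0.5 0 0.3;0 0 0.5 0 0.3;0 0 0.5 0 0.3;0 0 0.5 0 0.3;0 0 0.5 0 0.3;0 0 0.5 0 0.3' 60;  python3 - <<'E'
from h import *
s=st();print(s['tool_rot'][:,0].round(3),rel([.5476,-.1545,.077])); im=snap('scene','s23',(250,70,370,200),6)
E
```

```text
t: 34.22
ee_pos: [0.5457, -0.1559, 0.1626]
tool_rot: [[0.984, 0.181, -0.0], [0.181, -0.984, 0.001], [0.0, -0.001, -1.0]]
wrist_force: [0.3, -0.1, -2.6]
finger_gap: 0.086
t: 34.88
ee_pos: [0.5469, -0.1534, 0.1575]
tool_rot: [[0.983, 0.181, 0.0], [0.181, -0.983, 0.0], [0.0, -0.0, -1.0]]
wrist_force: [-0.0, 0.2, -3.0]
finger_gap: 0.084
t 34.88 tcp [ 0.5469 -0.1534  0.1575] F [-0.   0.2 -3. ] gap 7.1
[0.983 0.181 0.   ] [0.05 0.12 8.05]
```

View pics/s23.png

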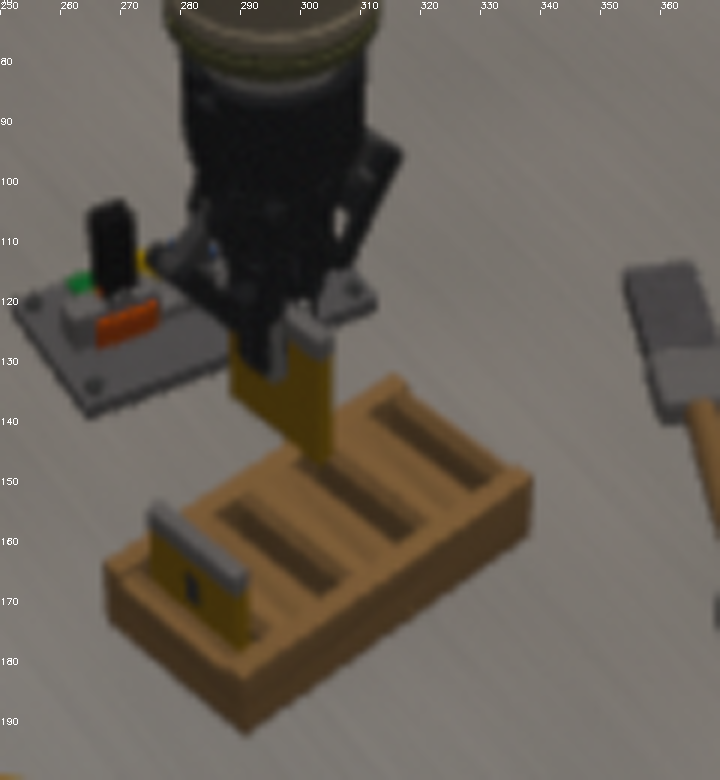

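Caddy unmoved (corners still at 290,182 / 338,149). Descend.

```bash
python3 -m handwheel '0.1 0.1 2 0 0.3;0.1 0.1 4 0 0.3;0.1 0.1 5.5 0 0.3;0.1 0.1 6.5 0 0.3;0.1 0.1 7.2 0 0.3;0.1 0.1 7.8 0 0.3;0.1 0.1 8 0 0.3;0.1 0.1 8 0 0.3' 60;python3 -m handwheel '0 -0.05 0.5 0 0.3;0 -0.05 1 0 0.3;0 -0.05 1.5 0 0.3;0 -0.05 2 0 0.3;0 -0.05 2.4 0 0.3;0 -0.05 2.7 0 0.3;0 -0.05 3 0 0.3;0 -0.05 3 0 0.3' 60
```

```text
t: 35.6
ee_pos: [0.5479, -0.1548, 0.0774]
tool_rot: [[0.984, 0.18, -0.0], [0.18, -0.984, 0.0], [-0.0, -0.0, -1.0]]
wrist_force: [0.3, -0.3, -2.4]
finger_gap: 0.087
t: 36.27
ee_pos: [0.5475, -0.1542, 0.0468]
tool_rot: [[0.984, 0.18, -0.001], [0.18, -0.984, 0.0], [-0.001, -0.0, -1.0]]
wrist_force: [-0.4, 0.2, -2.4]
finger_gap: 0.089
```

```bash
python3 -m handwheel '0 0 0.1 0 0.3;0 0 0.2 0 0.3;0 0 0.2 0 0.3;0 0 0.2 0 0.3;0 0 0.2 0 1.5;0 0 0.2 0 2.6;0 0 0.2 0 2.6;0 0 0.2 0 2.6' 60; python3 -m handwheel '0 0 -1 0 2.6;0 0 -3 0 2.6;0 0 -6 0 2.6;0 0 -9 0 2.6;0 -3 -11 0 2.6;0 -7 -11 0 3;0 -11 -11 2 3;0 -15 -11 4 3' 60
python3 - <<'E'
from meas import *
s=st();print(rel([.5345,.133,.15])); im=snap('scene','s24',(250,70,370,200),6)
E
```

```text
t: 36.93
ee_pos: [0.548, -0.1543, 0.0456]
tool_rot: [[0.984, 0.18, 0.001], [0.18, -0.984, 0.0], [0.001, 0.0, -1.0]]
wrist_force: [0.0, 0.2, -0.1]
finger_gap: 0.303
t: 37.6
ee_pos: [0.5205, -0.0055, 0.1566]
tool_rot: [[0.994, 0.108, 0.002], [0.108, -0.994, 0.001], [0.002, -0.001, -1.0]]
wrist_force: [0.8, 0.6, 0.0]
finger_gap: 0.354
t 37.6 tcp [ 0.5205 -0.0055  0.1566] F [0.8 0.6 0. ] gap 30.1
[  2.89 -13.62   0.68]
```

View pics/s24.png

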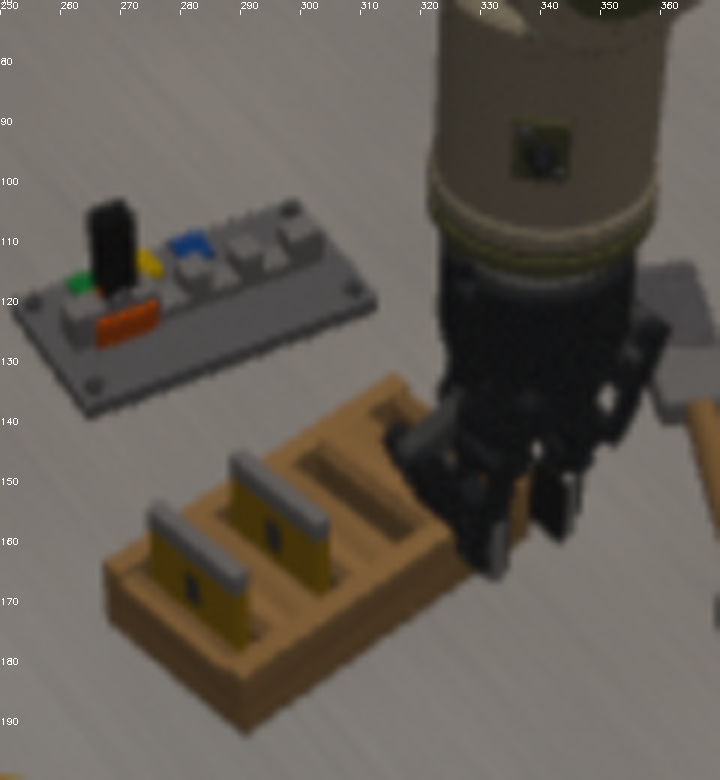

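Two in. Third knife.

```bash
python3 -m handwheel '0.5 -3 0 2.4 3;1 -6 0 2.4 3;1.7 -9 0 2.4 3;2.3 -12 0 2.4 3;2.8 -13.7 2 2.4 3;2.8 -13.7 4 2.4 3;2.8 -13.7 4 2.4 3;2.8 -13.7 4 2.4 3' 40
python3 - <<'E'
from h import *
s=st();print(s['tool_rot'][:,0].round(3),rel([.5345,.133,.042]));
E
```

```text
t: 38.32
ee_pos: [0.533, 0.1317, 0.1156]
tool_rot: [[0.998, 0.069, -0.001], [0.069, -0.998, -0.001], [-0.001, 0.001, -1.0]]
wrist_force: [-1.0, 0.4, 0.7]
finger_gap: 0.35
t 38.32 tcp [0.533  0.1317 0.1156] F [-1.   0.4  0.7] gap 29.8
[ 0.998  0.069 -0.001] [ 0.17 -0.13  7.36]
```

```bash
python3 -m handwheel '0.1 0 0.5 0 3;0.1 0 2 0 3;0.1 0 4 0 3;0.1 0 6 0 3;0.1 0 7.2 0 3;0.1 0 7.2 0 3;0.1 0 7.2 0 3;0.1 0 7.2 0 3' 40
python3 - <<'E'
from h import *
s=st();print(s['tool_rot'][:,0].round(3),rel([.5345,.133,.042]));snap('scene','s25',(280,150,400,280),6)
E
```

```text
t: 38.98
ee_pos: [0.5353, 0.1325, 0.0448]
tool_rot: [[0.998, 0.069, 0.002], [0.069, -0.998, 0.001], [0.002, -0.001, -1.0]]
wrist_force: [0.0, 0.3, -0.1]
finger_gap: 0.354
t 38.98 tcp [0.5353 0.1325 0.0448] F [ 0.   0.3 -0.1] gap 30.1
[0.998 0.069 0.002] [-0.08 -0.06  0.28]
```

View pics/s25.png

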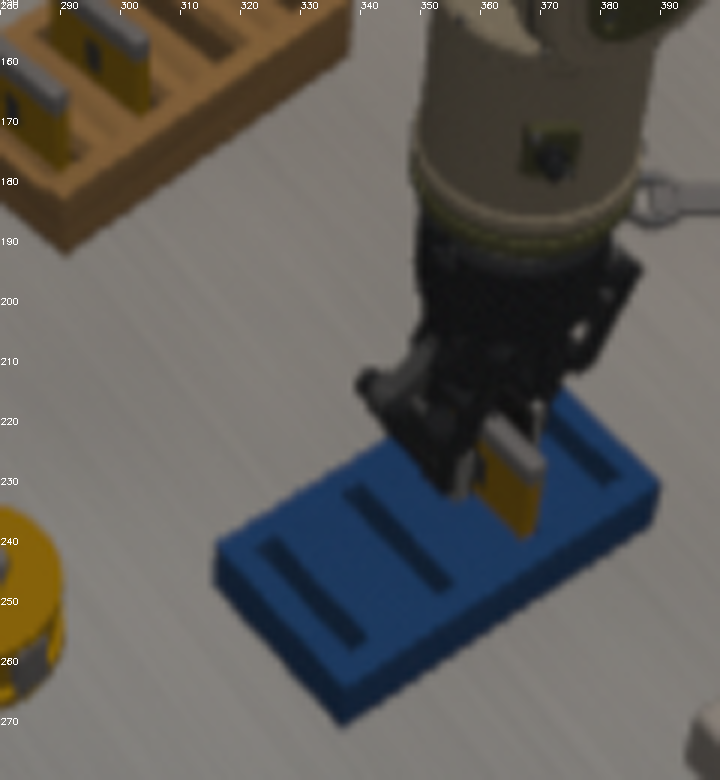

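```bash
python3 -m handwheel '0 0 0.1 0 2;0 0 0.1 0 1;0 0 0.1 0 0.3;0 0 0.1 0 0.3;0 0 0.1 0 0.3;0 0 0.1 0 0.3;0 0 0.1 0 0.3;0 0 0.1 0 0.3' 60; python3 -m handwheel '0 0 -1 0 0.3;0 0 -2 0 0.3;0 0 -3 0 0.3;0 0 -4.5 0 0.3;0 0 -6.5 0 0.3;0 0 -9 0 0.3;0 0 -11 0 0.3;0 0 -12 0 0.3' 60;  python3 - <<'E'
from h import *
print(rel([.4984,-.1635,.155]))
E
```

```text
t: 39.7
ee_pos: [0.5349, 0.1329, 0.0431]
tool_rot: [[0.998, 0.07, 0.001], [0.07, -0.998, 0.001], [0.001, -0.001, -1.0]]
wrist_force: [-0.7, -0.7, 6.8]
finger_gap: 0.087
t: 40.37
ee_pos: [0.5353, 0.1326, 0.1657]
tool_rot: [[0.998, 0.069, 0.003], [0.069, -0.998, 0.002], [0.003, -0.002, -1.0]]
wrist_force: [1.3, 0.5, -3.1]
finger_gap: 0.089
[-5.73 29.29  1.01]
```

```bash
python3 -m handwheel '-0.6 3.5 0 -1 0.3;-1.2 7 0 -2 0.3;-1.9 10.5 0 -3 0.3;-2.7 14 0 -4 0.3;-3.5 17.5 0 -5 0.3;-4.3 21 0 -6 0.3;-5.1 25 0 -6.4 0.3;-5.7 29.3 0 -6.4 0.3' 60;python3 -m handwheel '0 0 0.5 0 0.3;0 0 0.5 0 0.3;0 0 0.5 0 0.3;0 0 0.5 0 0.3;0 0 0.5 0 0.3;0 0 0.5 0 0.3;0 0 0.5 0 0.3;0 0 0.5 0 0.3' 60;  python3 - <<'E'
from h import *
s=st();print(s['tool_rot'][:,0].round(3),rel([.4984,-.1635,.077])); im=snap('scene','s26',(250,70,370,200),6)
E
```

```text
t: 41.03
ee_pos: [0.4969, -0.1631, 0.1626]
tool_rot: [[0.983, 0.182, 0.0], [0.182, -0.983, 0.001], [0.0, -0.001, -1.0]]
wrist_force: [1.4, -0.7, -2.6]
finger_gap: 0.087
t: 41.7
ee_pos: [0.4981, -0.1614, 0.1575]
tool_rot: [[0.983, 0.181, 0.0], [0.181, -0.983, 0.0], [0.0, -0.0, -1.0]]
wrist_force: [-0.4, -0.2, -2.2]
finger_gap: 0.083
t 41.7 tcp [ 0.4981 -0.1614  0.1575] F [-0.4 -0.2 -2.2] gap 7.0
[0.983 0.181 0.   ] [-0.01  0.21  8.05]
```

View pics/s26.png

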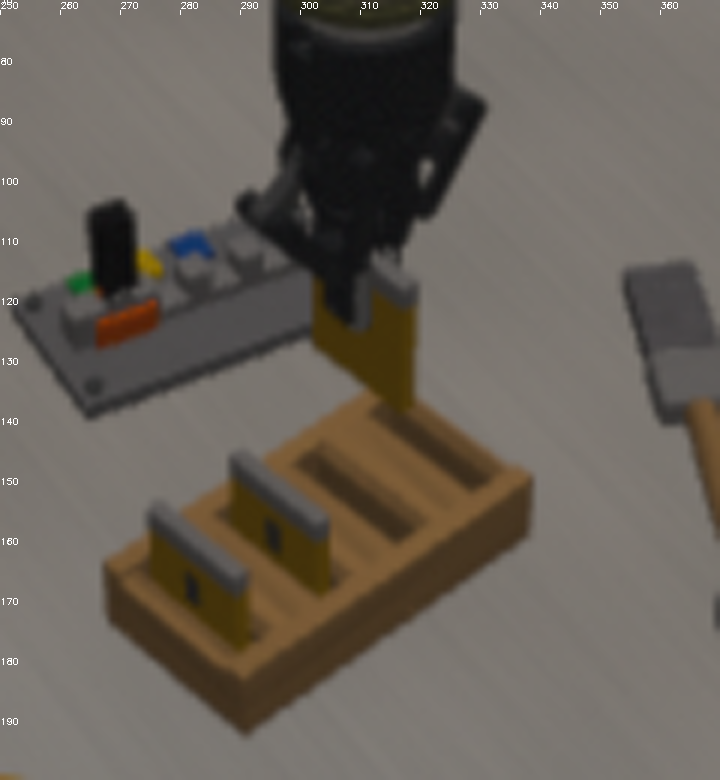

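```bash
python3 -m handwheel '0.05 0.2 2 0 0.3;0.05 0.2 4 0 0.3;0.05 0.2 5.5 0 0.3;0.05 0.2 6.5 0 0.3;0.05 0.2 7.2 0 0.3;0.05 0.2 7.8 0 0.3;0.05 0.2 8 0 0.3;0.05 0.2 8 0 0.3' 60;python3 -m handwheel '0 0 0.5 0 0.3;0 0 1 0 0.3;0 0 1.5 0 0.3;0 0 2 0 0.3;0 0 2.4 0 0.3;0 0 2.7 0 0.3;0 0 3 0 0.3;0 0 3 0 0.3' 60
```

```text
t: 42.42
ee_pos: [0.4989, -0.1638, 0.0774]
tool_rot: [[0.984, 0.18, -0.0], [0.18, -0.984, -0.0], [-0.0, 0.0, -1.0]]
wrist_force: [-0.3, -0.3, -1.7]
finger_gap: 0.088
t: 43.08
ee_pos: [0.4985, -0.1637, 0.0468]
tool_rot: [[0.984, 0.18, -0.001], [0.18, -0.984, 0.0], [-0.001, -0.0, -1.0]]
wrist_force: [1.0, -0.3, -2.8]
finger_gap: 0.088
```

```bash
python3 -m handwheel '0 0 0.1 0 0.3;0 0 0.2 0 0.3;0 0 0.2 0 0.3;0 0 0.2 0 0.3;0 0 0.2 0 1.5;0 0 0.2 0 2.6;0 0 0.2 0 2.6;0 0 0.2 0 2.6' 60; python3 -m handwheel '0 0 -1 0 2.6;0 0 -3 0 2.6;0 0 -6 0 2.6;0 0 -9 0 2.6;0 -4 -11 0 2.6;0 -8 -12 0 3;0 -12 -12 0 3;0 -16 -12 0 3' 60; python3 -m handwheel '-2 -4 0 0 3;-4 -8 0 0 3;-4 -10 0 0 3;-4 -10 0 0 3;-4 -10 0 0 3;-4 -10 0 0 3;-4 -10 0 0 3;-4 -10 0 0 3';python3 - <<'E'
from meas import *
s=st(); im=snap('scene','s27',(230,80,390,240),4); t=snap('top','t27',(320,180,470,290),5)
cv2.imwrite('pics/full27.png',im)
E
```

```text
t: 43.75
ee_pos: [0.499, -0.1638, 0.0456]
tool_rot: [[0.984, 0.18, 0.0], [0.18, -0.984, 0.0], [0.0, 0.0, -1.0]]
wrist_force: [0.4, -1.0, -0.4]
finger_gap: 0.302
t: 44.42
ee_pos: [0.47, -0.005, 0.1671]
tool_rot: [[0.984, 0.179, 0.003], [0.179, -0.984, 0.001], [0.003, -0.001, -1.0]]
wrist_force: [0.4, 0.3, -0.5]
finger_gap: 0.348
t: 45.08
ee_pos: [0.4131, 0.0837, 0.1655]
tool_rot: [[0.984, 0.178, 0.0], [0.178, -0.984, -0.0], [0.0, 0.0, -1.0]]
wrist_force: [1.3, -1.0, 1.1]
finger_gap: 0.355
t 45.08 tcp [0.4131 0.0837 0.1655] F [ 1.3 -1.   1.1] gap 30.2
```

View pics/full27.png

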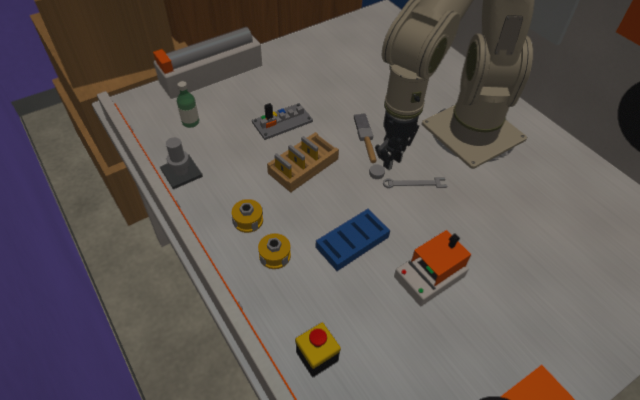

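View pics/s27.png

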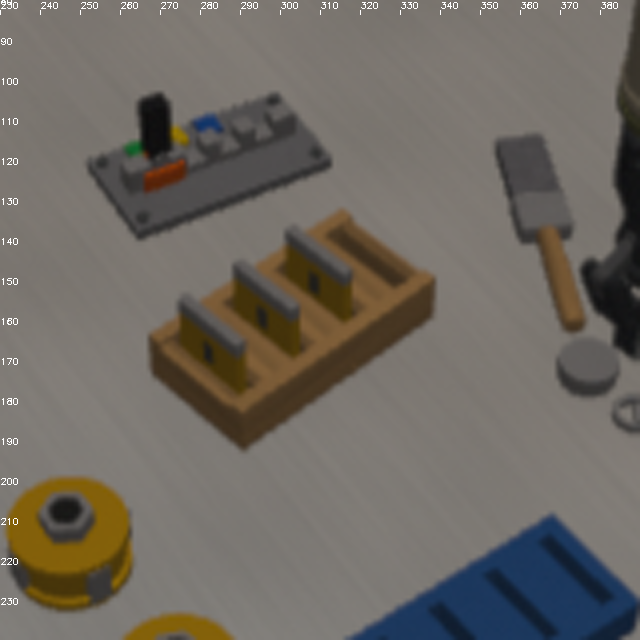

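View pics/t27.png

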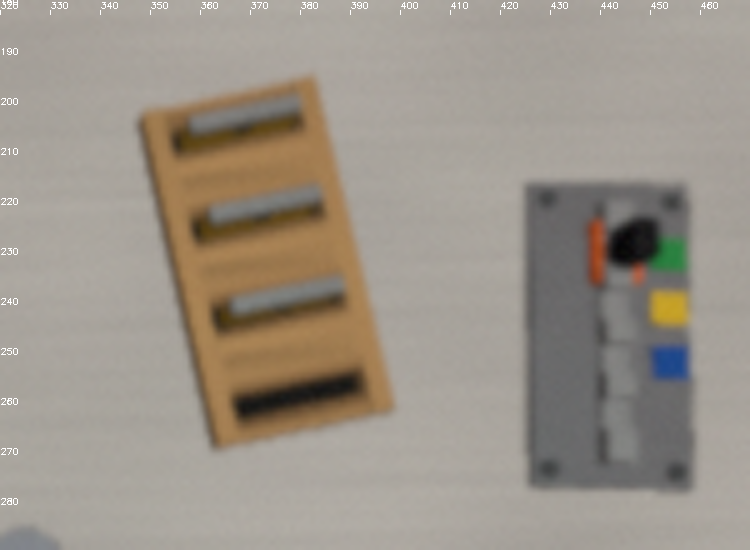

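Run:
```python
from meas import *
s=cv2.imread('pics/s27_raw.png');t=cv2.imread('pics/t27_raw.png')
e=np.array([np.cos(.1815),np.sin(.1815)]);c=np.array([.523,-.159]);n=np.array([-e[1],e[0]])
g=cv2.cvtColor(s,cv2.COLOR_BGR2HSV)
for k,bs,bt in((.075,(272,150,294,172),(353,195,384,212)),(.025,(286,142,308,164),(357,213,388,230)),(-.025,(299,133,321,155),(361,231,392,248))):
  P=c+k*e; out=[]
  for im,b in((s,bs),(t,bt)):
    m=hsvmask(im,(0,0,60),(180,75,255),b); cc=cv2.findContours(m,0,1)[0]; cc=max(cc,key=cv2.contourArea); M=cv2.moments(cc); out.append((M['m10']/M['m00'],M['m01']/M['m00']))
  p,err=tri(*out); print(np.round(out,1),p.round(4),round(err,4),'pred',S.proj([*P,.0805]).round(1),T.proj([*P,.0805]).round(1),P.round(4))
```

```text
[[279.5 156.1]
 [362.1 197. ]] [ 0.6085 -0.1288  0.1141] 0.01 pred [[282.4 159.7]] [[368.6 202.1]] [ 0.5968 -0.1455]
[[293.4 147.8]
 [372.6 220.4]] [ 0.5494 -0.156   0.0902] 0.0099 pred [[296.  150.8]] [[372.8 220.2]] [ 0.5476 -0.1545]
[[306.3 138.8]
 [377.  238.6]] [ 0.5009 -0.1655  0.0914] 0.0104 pred [[309.2 142.1]] [[377.1 238.5]] [ 0.4984 -0.1635]
```

Run:
```python
from h import *
im=env.snapshot('scene'); a=cv2.imread('pics/scene0.png'); d=cv2.absdiff(im,a); print('pod',d[222:305,390:475].max(),'cutters',d[195:270,228:295].max())
print(env.hand_in())
```

```text
pod 6 cutters 86
the job is handed in; nothing more can be done
None
```

Run:
```python
import cv2,numpy as np
d=cv2.absdiff(cv2.imread('pics/full27.png'),cv2.imread('pics/scene0.png')).max(2)
ys,xs=np.where(d[195:270,228:295]>12); print(xs.min()+228,xs.max()+228,ys.min()+195,ys.max()+195); print(d[199:270,228:292].max())
```

```text
288 294 195 199
5
```

The job is done and handed in at about 45 s of the 210 s allowed; no verdict was reported.

- **Cover and toggle:** I lifted the cover, pushed the toggle over to the hinge (green) side until it hit its stop at about 22 N, and pressed the cover shut at about 32 N. The final picture of the pod matches the starting one, with at most 6 grey levels of difference. The toggle itself was last seen, on the green side, just before the cover closed.
- **Fence slide:** The knob is in the far notch beside the green tag. It touched bottom, and its image position agrees with a seated knob to about 1 px.
- **Knives:** Three knives were present, and each now stands upright in its own bay of the caddy, with the bay nearest the robot empty. The blue rack is empty.
- **Caddy:** It was knocked aside about 2 cm while I was moving the knob, so I measured it again before placing any knife.

**Checks that disagreed:**
- An automatic measurement of the knife tops was thrown off by the grey table showing through the colour mask. It gave heights of 90–114 mm instead of about 80 mm. Judged by eye from the picture, the top edges lie within about 1 px of where fully seated knives should be.
- A comparison around the two cutter heads showed a difference of 86, but it came from the moved caddy's corner at the edge of the area. Without that corner the difference is at most 5, so the heads did not move.

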